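Lock the fixture collar and lay the straightedge to its edge

ROBOT

A 6-joint arm with a two-finger parallel gripper is mounted at the origin on the work surface. World frame = base frame: x ahead of the robot, y to its left, z up, the work surface at z = 0. Lengths are in m, angles in rad, forces in N, time in s.
With the tool pointing down it reaches from about 0.35 to 0.85 m from the base axis. Payload 8.1 kg.
Tool frame: the origin (TCP) lies at the very end of the fingers, on their centre line; the grasp point (between the pads) lies 19 mm behind it; z points along the fingers, x is the direction in which the jaws open and shut, and the axes are right-handed (so a half turn about z gives the same grasp; the last joint's range is limited). The gripper opens to 93 mm and grips with 3 to 60 N. Pads are 15 mm wide; open, the fingers measure 128 mm over their backs; the gripper's body (75 mm by 188 mm) begins 65 mm behind the grasp point.
Start: joints at [1.186, 0.13, 1.488, -0, 1.523, -0.085], TCP at [0.177, 0.573, 0.219] pointing down, gripper open.
Joint ranges: [-2.96, 2.96], [-0.89, 2.26], [0.02, 2.5], [-1.34, 4.48], [0, 2.73], [-2.66, 2.66]. Speed limits (rad/s): [2.39, 2.39, 2.79, 3.14, 3.14, 3.14].

INTERFACE

Orientations are given as a rotation vector (axis times angle).
In Python, from plant import robot gives the robot as it stands. The module is installed in compiled form; this text tells all that it offers.
- The arm moves only by the tool jog_arm, never from a script. Its argument "commands" is one flat list of numbers, 5 for each row, row after row: the gripper's target within -1 to 1 (shut at 1, half-way at 0, fully open at -1), then the shift along the tool's x, y, z in m, then the turn about the tool's z in degrees. A call has 1 to 20 rows; each row shifts and turns the commanded pose from where the row before left it, along the tool's axes as they then stand; what a row does not reach is not made up. A row lasts 1/12 s, in which the tool goes at most 41.7 mm and 7.16 degrees, less where a joint would pass 70% of its speed; a pose out of reach is approached as far as the arm can. A call is refused whole if a number of a shift passes 0.0417 or a number of a turn 7.16, either way. A call with a gripper value outside its range is refused whole. The fingers move at their own pace and stop on an object; "grip_force" is the grip in N (left out, the last holds). Time passes only in rows, so rows that do not move let the fingers close. It gives the time, the measured TCP pose, the force and the opening at its end, in the units of the state.
- robot.read_state(): the state, without advancing time (a new reading comes with each control period).
- robot.read_camera(name): name is "side" or "top"; returns a dict with "img" (480x640x3 uint8, blue, green, red), "vfov" (degrees; the focal length in pixels is half the picture's height over the tangent of half this angle, whatever the lens; pixels are square), "cx", "cy" (the principal point, pixels), "k1" (the pictures are not rectified: a ray, as slopes to the right and down, at radius r is drawn at 1 + k1 r^2 times it, then the intrinsics apply), "extrinsics" (4x4, takes a point from world to camera coordinates). Camera axes: x right, y down, z forward; pixel columns grow to the right and rows downward; lengths in m; the calibration is good to about 2 mm. A picture is of the moment at which its call begins. There is no depth.
- robot.close_job(): hands the job in, once; it reports no verdict.
Trained networks look in a picture, given as the dict that the camera call returned (one of the last four; its "shot" number tells which), for a name from the list of things; names that differ only in an ending like _2 or _b are one class to them, and where a whole thing is asked for, a point or a joint stands for the part that bears it (a point fixed in the world has none). Each returns a list of dicts, best first, with "score" (0 to 1); they miss things now and then, are a little off and sometimes report something else, mostly with a low value. They report only what shows in the picture. A call takes as long as a camera call.
- robot.recognise(thing, picture): "box" ([centre column, centre row, width, height] as shares, 0 to 1, of the picture: columns of its width, rows of its height, round what is visible of it).
- robot.pinpoint(thing, picture): "position" ([row, column] as shares, 0 to 1, of the picture: columns of its width, rows of its height: a listed point, or the origin of a listed thing).
The state is a dict: "t": time; "q": joint angles; "dq": joint speeds; "joint_torque": joint torques, N m; "tool_pos": TCP position; "orientation": TCP orientation; "force": force on the tool from outside, world axes, zero at the start; "wrist_torque": the same for the moment, N m; "opening": finger opening in m.
Only numpy, scipy, OpenCV 4.12 (cv2) and the standard library are available. Lean on these libraries where they do the work, as an engineer would, in place of code of your own. Each camera call takes 0.05 s, during which the arm holds its last target.

TASK

Turn the fixture's captive lock collar by its lever post until the white line on the lever meets the white line on the lock mark, and let go. Then draw the straightedge out from under the low shelf by its bare end until its handle is well clear in front of the shelf, lay it flat on the bench, and let go. Take it again by the block handle, lift it over and lay it flat on the bench, flush along the front edge of the fixture's base plate and centred on it, with the collar still on its mark, and disturb none of the other things.

Things in the scene. Friction and masses are not known exactly. Their poses are not given: they have to be found in the camera images.
- fixture: Fixture fixed to the bench; origin at bench level under the collar's axis. Grey base plate 20 mm high, x from -100 to +80 mm, y from -100 to +100 mm; its front edge is the straight face at x = -100 mm, towards the robot. On it a round housing (92 mm diameter, foot 116 mm, top at 55 mm) and, inside the collar, a shaft stub (28 mm diameter, top at 78 mm).
- front_edge (a point): Middle of the fixture's front edge, at bench level; axes as the fixture's: the edge runs along y, x points into the plate. The edge is 200 mm long and 20 mm high.
- collar (a joint): Collar's angle (rad) about the vertical through the fixture's origin, anticlockwise from above. At 0 the lever points along the fixture's -x, to the front edge; 1.75 is the lock mark. Turns from -0.6 to 2.3 with no stop at the mark; held by friction only (about 3 N at the post), stays where left.
- collar_post (a point): Centre of the top, 105 mm above the bench, of the upright round steel post on the collar's lever: 18 mm diameter, 39 mm tall, 78 mm from the collar's axis. The lever is 18 mm wide, top at 66 mm, end 90 mm from the axis. The aluminium collar is a ring 100 mm across, 55 to 67 mm above the bench.
- lock_mark (a point): Top centre of the lock mark, a fixed grey pillar 24 x 16 mm, 66 mm high, with a white radial line, 106 mm from the collar's axis, just beyond the lever's end. The collar is locked when the lever points at it.
- shelf: Low open-fronted plywood shelf fixed to the bench: board 240 (x) x 200 (y) mm, top at 100 mm, underside at 85 mm, on side panels 12 mm thick. Origin on the bench 90 mm in front of the middle of its front edge; it reaches from x = 90 to 330 mm, +x pointing into it. Three bins stand on it at the back, up to 140 mm high.
- shelf_front (a point): Middle of the front edge of the shelf board, at its top.
- straightedge: Loose flat steel bar 260 (own x) x 30 (y) x 12 mm, 0.5 kg, origin at the centre of its underside. It starts on the bench under the shelf, along the shelf's x, with about 95 mm of its -x end sticking out in front. On its middle stands a black block handle, 36 (x) x 20 (y) mm, from 12 to 70 mm above the underside.
- handle_top (a point): Centre of the top of the straightedge's handle, 70 mm above its underside.
- spool: Bystander: copper spool of 56 mm diameter, 46 mm high, standing behind the fixture; origin under its centre.
- jar: Bystander: closed jar of 48 mm diameter, 70 mm high, standing behind the fixture; origin under its centre.
- bearing: Bystander: steel bearing ring of 48 mm diameter, 14 mm high, lying flat beside the fixture; origin under its centre.

How it is judged:
By the outcome, as a careful person would: the job done as asked, in the order asked, and still so for the second after the job is handed in, with the robot touching nothing.
It also fails if it takes over 72 s, if anything falls off the work surface, if the arm or the gripper's body presses on something with over 40 N, if the wrist force passes 120 N, or if a joint passes its speed limit or range.

## Working session

There is one attempt and no reset: what is moved stays moved. The work goes in short steps, Python scripts to look and compute and a tool call to move; the robot and the scene stay as the last step left them, time stands still between calls to the robot, and variables do not carry over. Pictures are saved under pics/ and viewed, and the job is handed in when it is done.

Besides the shell and the picture viewer there is one more tool, called as name(argument=value, ...) on one line, values as JSON. jog_arm: Moves the arm, as the interface text tells. Its arguments: {"type":"object","properties":{"commands":{"type":"array"},"grip_force":{"type":"number"}},"required":["commands"]}

```bash
mkdir -p pics; python3 - <<'E'
from plant import robot
import cv2,numpy as np
s=robot.read_state(); print({k:np.round(v,3).tolist() for k,v in s.items()})
for n in("side","top"):
    p=robot.read_camera(n); cv2.imwrite(f"pics/{n}0.png",p["img"])
    print(n,p["vfov"],p["cx"],p["cy"],p["k1"],p["shot"]); print(np.round(p["extrinsics"],4).tolist())
    for t in ["fixture","front_edge","collar_post","lock_mark","shelf","shelf_front","straightedge","handle_top","spool","jar","bearing"]:
        r=robot.pinpoint(t,p)[:2]
        print(t,[(round(a["score"],2),round(a["position"][1]*640,1),round(a["position"][0]*480,1)) for a in r])
print(robot.read_state()["t"])
E
```

```text
{'t': 0.0, 'q': [1.186, 0.131, 1.489, 0.0, 1.523, -0.085], 'dq': [-0.0, 0.0, -0.0, 0.0, -0.001, 0.002], 'joint_torque': [-0.004, -55.981, -49.178, 0.076, 0.035, -0.0], 'tool_pos': [0.177, 0.573, 0.218], 'orientation': [2.528, 1.864, -0.002], 'force': [-0.187, -0.49, 0.404], 'wrist_torque': [0.03, -0.042, 0.033], 'opening': 0.093}
side 56.25562467524411 327.9108742153324 239.1088699625691 -0.05355484837309916 1
[[0.9404, -0.3401, 0.0082, -0.5511], [-0.2552, -0.7212, -0.644, 0.2006], [0.2249, 0.6035, -0.765, 0.6679], [0.0, 0.0, 0.0, 1.0]]
fixture [(0.73, 357.8, 387.6)]
front_edge [(0.65, 292.2, 405.6)]
collar_post [(0.74, 305.5, 369.0)]
lock_mark [(0.79, 401.5, 444.1), (0.44, 304.3, 369.8)]
shelf []
shelf_front [(0.65, 344.3, 152.6)]
straightedge [(0.9, 364.7, 192.8)]
handle_top []
spool [(0.84, 459.0, 409.1), (0.41, 292.2, 405.5)]
jar [(0.71, 433.9, 344.2)]
bearing [(0.78, 337.0, 310.9), (0.56, 365.7, 193.3)]
top 56.81621232536222 316.15294931258495 241.75995683191965 -0.07956111991293824 2
[[0.0166, -0.9992, 0.0374, -0.008], [-0.9938, -0.0206, -0.1094, 0.5944], [0.1101, -0.0353, -0.9933, 0.8462], [0.0, 0.0, 0.0, 1.0]]
fixture [(0.9, 423.0, 261.0), (0.32, 239.1, 178.3)]
front_edge [(0.85, 420.2, 312.2), (0.69, 485.1, 255.2)]
collar_post [(0.89, 434.2, 302.9)]
lock_mark [(0.63, 424.0, 260.9), (0.61, 487.5, 258.8)]
shelf []
shelf_front [(0.6, 224.4, 190.3), (0.22, 414.2, 200.7)]
straightedge [(0.77, 241.2, 177.9), (0.62, 487.5, 255.2)]
handle_top []
spool [(0.81, 460.9, 208.7)]
jar [(0.86, 415.3, 198.8)]
bearing [(0.71, 358.8, 252.1)]
1.2
```

View pics/top0.png

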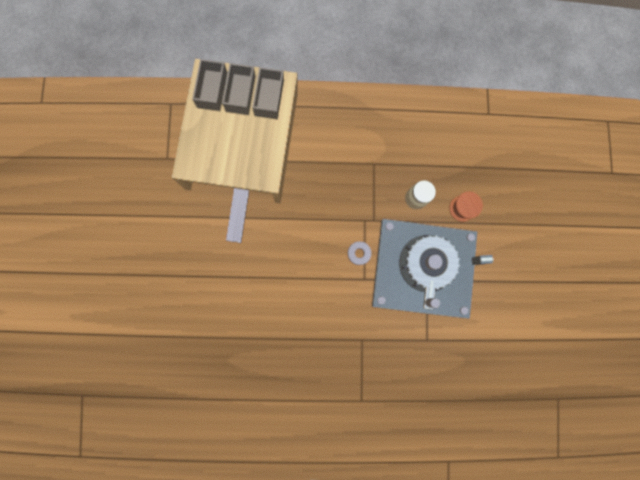

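View pics/side0.png

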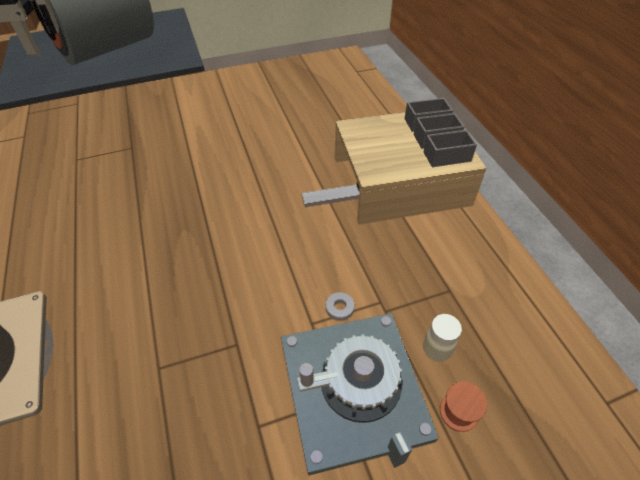

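```bash
cat > h.py <<'E'
import cv2,numpy as np,json
CAM={"side":dict(vfov=56.25562467524411,cx=327.9108742153324,cy=239.1088699625691,k1=-0.05355484837309916,E=None),
"top":dict(vfov=56.81621232536222,cx=316.15294931258495,cy=241.75995683191965,k1=-0.07956111991293824,E=None)}
import os,pickle
if os.path.exists('E.pkl'):
    for k,v in pickle.load(open('E.pkl','rb')).items(): CAM[k]['E']=v
def proj(n,P):
    c=CAM[n];P=np.atleast_2d(P);q=P@c['E'][:3,:3].T+c['E'][:3,3]
    s=q[:,:2]/q[:,2:];r2=(s**2).sum(1,keepdims=True);s=s*(1+c['k1']*r2)
    f=240/np.tan(np.radians(c['vfov']/2));return s*f+[c['cx'],c['cy']]
def ray(n,u,v):
    c=CAM[n];f=240/np.tan(np.radians(c['vfov']/2));d=np.array([(u-c['cx'])/f,(v-c['cy'])/f]);s=d.copy()
    for _ in range(20): s=d/(1+c['k1']*(s@s))
    R=c['E'][:3,:3];return -R.T@c['E'][:3,3],R.T@np.array([s[0],s[1],1])
def atz(n,u,v,z):
    o,d=ray(n,u,v);return o+d*(z-o[2])/d[2]
def tf(x,y,a,P):
    P=np.atleast_2d(P).astype(float);c,s=np.cos(a),np.sin(a)
    return np.c_[x+c*P[:,0]-s*P[:,1],y+s*P[:,0]+c*P[:,1],P[:,2]]
E
python3 - <<'E'
from plant import robot
import pickle
pickle.dump({n:robot.read_camera(n)["extrinsics"] for n in("side","top")},open('E.pkl','wb'))
E
python3 - <<'E'
from h import *
t=cv2.imread('pics/top0.png');s=cv2.imread('pics/side0.png')
cv2.imwrite('pics/zt.png',cv2.resize(t[180:330,340:500],None,fx=5,fy=4*1.25,interpolation=cv2.INTER_CUBIC)[:600*2][:750])
print(0)
def crop(im,x,y,w,h,f,nm): cv2.imwrite('pics/'+nm,cv2.resize(im[y:y+h,x:x+w],None,fx=f,fy=f,interpolation=cv2.INTER_CUBIC))
crop(t,350,200,150,130,4,'z1.png')
crop(t,160,50,150,200,3,'z2.png')
crop(s,270,280,200,195,3,'z3.png')
crop(s,290,90,200,140,4,'z4.png')
E
rm pics/zt.png
```

```text
0
```

View pics/z1.png

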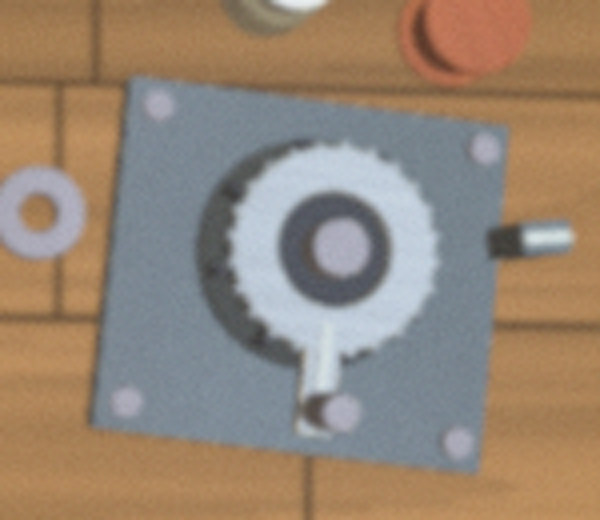

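View pics/z2.png

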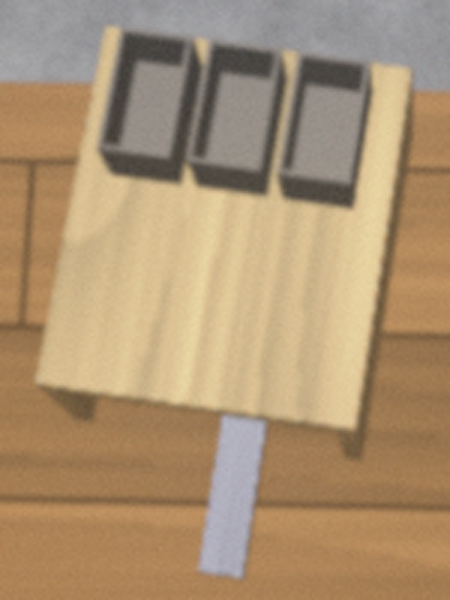

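View pics/z3.png

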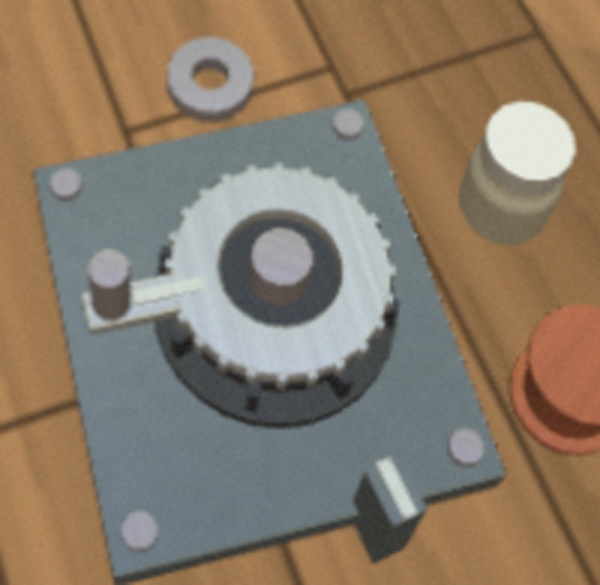

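View pics/z4.png

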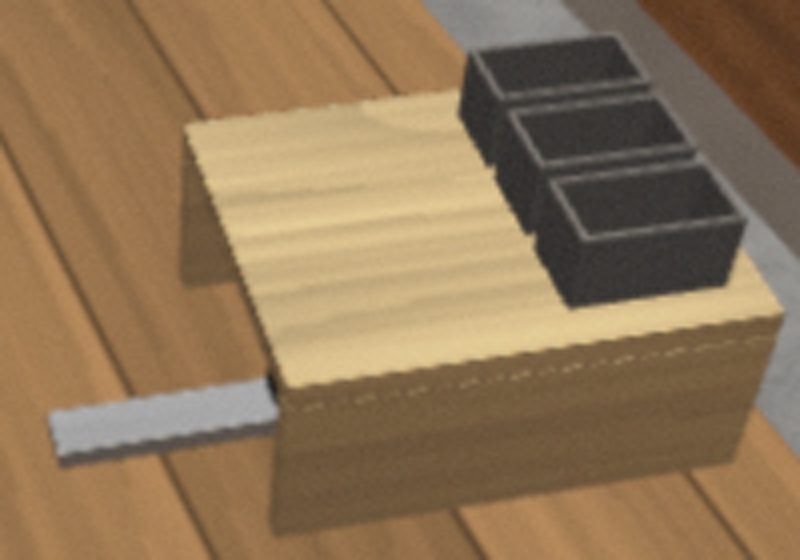

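```bash
cat > fit.py <<'E'
from h import *
from scipy.optimize import least_squares
T=lambda a,b:(350+(a-1.5)/4,200+(b-1.5)/4)
S=lambda a,b:(270+(a-1)/3,280+(b-1)/3)
pts=[("top",T(130,77),(.08,.1,.02)),("top",T(92,428),(-.1,.1,.02)),("top",T(509,126),(.08,-.1,.02)),("top",T(480,472),(-.1,-.1,.02)),("top",T(342,248),(0,0,.078)),
("side",S(36,172),(-.1,.1,.02)),("side",S(362,100),(.08,.1,.02)),("side",S(503,473),(.08,-.1,.02)),("side",S(115,572),(-.1,-.1,.02)),("side",S(283,254),(0,0,.078)),
("top",T(549,238),'m'),("side",S(398,488),'m'),("top",T(342,412),'p'),("side",S(109,265),'p')]
def P(o,x):
    if o=='m': return np.array([-.106*np.cos(1.75),-.106*np.sin(1.75),.066])
    if o=='p': return np.array([-.078*np.cos(x[3]),-.078*np.sin(x[3]),.105])
    return np.array(o)
def res(x,sub=None):
    return np.concatenate([proj(n,tf(x[0],x[1],x[2],P(o,x)))[0]-uv for n,uv,o in pts if sub in(None,n)])
for sub in(None,'top','side'):
    r=least_squares(lambda x:res(x,sub),[.55,-.2,0,0],loss='soft_l1')
    print(sub,np.round(r.x,4),np.round(r.fun.reshape(-1,2),1).tolist())
r=least_squares(res,[.55,-.2,0,0],loss='soft_l1').x
print('mark world',tf(*r[:3],P('m',r)),'post',tf(*r[:3],P('p',r)),'front',tf(*r[:3],(-.1,0,0)))
# shelf
T=lambda a,b:(160+(a-1)/3,50+(b-1)/3)
S=lambda a,b:(290+(a-1.5)/4,90+(b-1.5)/4)
sp=[("top",T(37,384),(.09,.1,.1)),("top",T(355,431),(.09,-.1,.1)),("top",T(106,26),(.33,.1,.1)),("top",T(412,66),(.33,-.1,.1)),
("side",S(184,126),(.09,.1,.1)),("side",S(290,390),(.09,-.1,.1)),("side",S(783,315),(.33,-.1,.1))]
for sub in(None,'top','side'):
    f=lambda x:np.concatenate([proj(n,tf(*x,o))[0]-uv for n,uv,o in sp if sub in(None,n)])
    r=least_squares(f,[.55,.2,0]);print('shelf',sub,np.round(r.x,4),np.round(r.fun.reshape(-1,2),1).tolist())
# straightedge end corners
for n,uv in [("top",T(198,572)),("top",T(242,577)),("top",T(221,416)),("top",T(265,421)),("side",S(50,413)),("side",S(60,455))]: print(n,np.round(atz(n,*uv,.012),4))
E
python3 fit.py; python3 -c "
from h import *
for n in CAM: print(n,ray(n,320,240)[0])"
```

```text
None [ 0.5564 -0.2219 -0.1068 -0.0173] [[-0.0, -0.5], [-0.2, 0.3], [0.3, -0.2], [0.1, 0.8], [-0.1, -0.1], [-1.2, -1.2], [0.9, -0.9], [1.8, -0.0], [-0.1, 1.8], [-0.1, 0.4], [-0.8, -0.2], [-0.4, -0.1], [-0.4, 0.3], [0.2, 0.2]]
top [ 0.5565 -0.2221 -0.1059 -0.0122] [[0.0, -0.5], [-0.0, 0.3], [0.4, -0.3], [0.2, 0.8], [0.0, -0.1], [-0.7, -0.3], [-0.0, 0.2]]
side [ 0.5564 -0.2218 -0.1077 -0.0186] [[-1.2, -1.4], [0.9, -0.9], [1.7, -0.0], [-0.2, 1.6], [-0.2, 0.3], [-0.5, -0.2], [0.1, -0.0]]
mark world [[ 0.56406728 -0.32765748  0.066     ]] post [[ 0.47899431 -0.21228333  0.105     ]] front [[ 0.45696412 -0.21127994  0.        ]]
shelf None [ 0.5994  0.1872 -0.1222] [[-0.3, 0.0], [0.3, -0.5], [-0.1, 0.1], [0.1, 0.8], [-0.3, 0.0], [-0.3, -0.2], [0.9, -0.3]]
shelf top [ 0.5996  0.1871 -0.1217] [[-0.3, -0.0], [0.3, -0.7], [-0.1, 0.0], [0.1, 0.7]]
shelf side [ 0.5992  0.1872 -0.123 ] [[-0.4, 0.1], [-0.4, -0.2], [0.8, -0.1]]
top [0.5959 0.1853 0.012 ]
top [0.5931 0.1555 0.012 ]
top [0.7034 0.1739 0.012 ]
top [0.7006 0.1438 0.012 ]
side [0.5976 0.1853 0.012 ]
side [0.5932 0.1553 0.012 ]
side [ 0.41921438 -0.44579298  0.64462091]
top [0.49771501 0.03412902 0.90586582]
```

```bash
cat > plan.py <<'E'
import numpy as np
from scipy.spatial.transform import Rotation as R
def pose(s):
    M=R.from_rotvec(s["orientation"]).as_matrix()
    return np.array(s["tool_pos"]),np.arctan2(M[1,0],M[0,0]),np.degrees(np.arccos(-M[2,2]))
def plan(p,phi,path,g):
    """p: start xyz, path: list of (x,y,z,phi,n) ; returns rows"""
    p=np.array(p,float);rows=[]
    for x,y,z,f,n in path:
        p0=p.copy();f0=phi;t=np.array([x,y,z])
        for i in range(1,n+1):
            u=i/n;w=p0+(t-p0)*u-p;c,s=np.cos(phi),np.sin(phi)
            sh=np.round([c*w[0]+s*w[1],s*w[0]-c*w[1],-w[2]],3)
            tr=np.round(np.degrees(phi-(f0+(f-f0)*u)),1)
            p=p+[c*sh[0]+s*sh[1],s*sh[0]-c*sh[1],-sh[2]];phi-=np.radians(tr)
            assert abs(sh).max()<=.0417 and abs(tr)<=7.16,(sh,tr)
            rows.append([g,*[float(v)+0.0 for v in sh],float(tr)])
    print(len(rows),'rows; end',np.round(p,4),round(phi,4))
    for k in range(0,len(rows),20):
        print(', '.join('%g,%g,%g,%g,%g'%tuple(r) for r in rows[k:k+20]));print()
E
python3 - <<'E'
from plant import robot
from plan import *
p,f,t=pose(robot.read_state());print(p,f,t,robot.read_state()["t"])
plan(p,f,[(.479,-.2123,.18,-1.69,28)],-1)
E
```

```text
[0.17718348 0.57324972 0.21865982] 1.2709826008810852 0.001846203141312694 1.3
28 rows; end [ 0.4785 -0.2124  0.1797] -1.6908
-1,-0.024,0.019,0.001,6.1, -1,-0.021,0.021,0.002,6, -1,-0.019,0.023,0.001,6.1, -1,-0.017,0.025,0.002,6, -1,-0.014,0.026,0.001,6.1, -1,-0.011,0.028,0.001,6.1, -1,-0.008,0.029,0.002,6, -1,-0.005,0.03,0.001,6.1, -1,-0.002,0.03,0.001,6, -1,0.002,0.03,0.002,6.1, -1,0.004,0.03,0.001,6, -1,0.008,0.029,0.002,6.1, -1,0.011,0.028,0.001,6.1, -1,0.013,0.027,0.001,6, -1,0.017,0.025,0.002,6.1, -1,0.019,0.023,0.001,6, -1,0.021,0.021,0.001,6.1, -1,0.023,0.019,0.002,6.1, -1,0.026,0.016,0.001,6, -1,0.027,0.014,0.002,6.1

-1,0.028,0.011,0.001,6, -1,0.029,0.007,0.001,6.1, -1,0.029,0.005,0.002,6.1, -1,0.03,0.001,0.001,6, -1,0.03,-0.002,0.002,6.1, -1,0.03,-0.005,0.001,6, -1,0.029,-0.008,0.001,6.1, -1,0.028,-0.011,0.002,6.1
```

jog_arm(commands=[-1, -0.024, 0.019, 0.001, 6.1, -1, -0.021, 0.021, 0.002, 6, -1, -0.019, 0.023, 0.001, 6.1, -1, -0.017, 0.025, 0.002, 6, -1, -0.014, 0.026, 0.001, 6.1, -1, -0.011, 0.028, 0.001, 6.1, -1, -0.008, 0.029, 0.002, 6, -1, -0.005, 0.03, 0.001, 6.1, -1, -0.002, 0.03, 0.001, 6, -1, 0.002, 0.03, 0.002, 6.1, -1, 0.004, 0.03, 0.001, 6, -1, 0.008, 0.029, 0.002, 6.1, -1, 0.011, 0.028, 0.001, 6.1, -1, 0.013, 0.027, 0.001, 6, -1, 0.017, 0.025, 0.002, 6.1, -1, 0.019, 0.023, 0.001, 6, -1, 0.021, 0.021, 0.001, 6.1, -1, 0.023, 0.019, 0.002, 6.1, -1, 0.026, 0.016, 0.001, 6, -1, 0.027, 0.014, 0.002, 6.1], grip_force=12)

```text
t: 2.97
tool_pos: [0.3936, 0.0103, 0.191]
orientation: [-2.862, 1.295, -0.002]
force: [0.1, 0.3, 0.2]
opening: 0.0927
```

jog_arm(commands=[-1, 0.028, 0.011, 0.001, 6, -1, 0.029, 0.007, 0.001, 6.1, -1, 0.029, 0.005, 0.002, 6.1, -1, 0.03, 0.001, 0.001, 6, -1, 0.03, -0.002, 0.002, 6.1, -1, 0.03, -0.005, 0.001, 6, -1, 0.029, -0.008, 0.001, 6.1, -1, 0.028, -0.011, 0.002, 6.1, -1, 0, 0, 0, 0, -1, 0, 0, 0, 0, -1, 0, 0, 0, 0])

```text
t: 3.88
tool_pos: [0.4782, -0.2121, 0.1794]
orientation: [2.085, -2.35, -0.001]
force: [0.3, 0.2, -0.2]
opening: 0.0927
```

```bash
python3 - <<'E'
from plant import robot
from plan import *
p,f,t=pose(robot.read_state());print(p,f,t,robot.read_state()["t"],robot.read_state()["q"])
plan(p,f,[(.479,-.2123,.075,-1.69,6)],-1)
E
```

```text
[ 0.47824498 -0.21211369  0.17942369] -1.6898833393920172 0.05065667096455923 3.8833 [-5.15672007e-01 -5.56229340e-02  1.75074376e+00  2.70194792e-04
  1.44731432e+00  1.17417775e+00]
6 rows; end [ 0.4792 -0.2122  0.0754] -1.6899
-1,0,0,0.017,0, -1,0,0,0.018,0, -1,0,0,0.017,0, -1,0,-0.001,0.018,0, -1,0,0,0.017,0, -1,0,0,0.017,0
```

jog_arm(commands=[-1, 0, 0, 0.017, 0, -1, 0, 0, 0.018, 0, -1, 0, 0, 0.017, 0, -1, 0, -0.001, 0.018, 0, -1, 0, 0, 0.017, 0, -1, 0, 0, 0.017, 0, -1, 0, 0, 0, 0])

```text
t: 4.47
tool_pos: [0.4772, -0.21, 0.0723]
orientation: [2.086, -2.347, -0.008]
force: [-1.1, -0.0, -0.3]
opening: 0.0929
```

```bash
python3 - <<'E'
from plant import robot
from plan import *
import cv2
p,f,t=pose(robot.read_state());print(p,f,t)
for n in("side","top"):
    cv2.imwrite(f"pics/{n}1.png",robot.read_camera(n)["img"][220:480,230:530] if n=="side" else robot.read_camera(n)["img"][170:400,300:600])
E
```

```text
[ 0.47715222 -0.20999036  0.07232866] -1.6883169909325808 0.3116163263774591
```

View pics/side1.png

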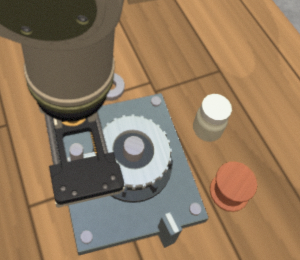

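View pics/top1.png

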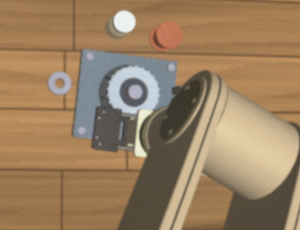

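jog_arm(commands=[1, 0, 0, 0, 0, 1, 0, 0, 0, 0, 1, 0, 0, 0, 0, 1, 0, 0, 0, 0, 1, 0, 0, 0, 0, 1, 0, 0, 0, 0, 1, 0, 0, 0, 0, 1, 0, 0, 0, 0], grip_force=15)

```text
t: 5.23
tool_pos: [0.4795, -0.2126, 0.0756]
orientation: [2.084, -2.351, -0.0]
force: [-0.0, -0.3, -0.8]
opening: 0.0445
```

```bash
python3 - <<'E'
from plant import robot
from plan import *
s=robot.read_state();p,f,t=pose(s);print(p,f,t,s["opening"],s["force"],s["t"])
E
```

```text
[ 0.4794589  -0.21259356  0.07560764] -1.690897374522572 0.006358874252974431 0.044523341585677535 [-0.04009486 -0.25317954 -0.78071513] 5.2333
```

jog_arm(commands=[1, 0, 0, 0, 0, 1, 0, 0, 0, 0, 1, 0, 0, 0, 0, 1, 0, 0, 0, 0, 1, 0, 0, 0, 0, 1, 0, 0, 0, 0, 1, 0, 0, 0, 0])

```text
t: 5.82
tool_pos: [0.4794, -0.2127, 0.0756]
orientation: [2.084, -2.351, -0.0]
force: [-0.4, -0.7, -1.3]
opening: 0.0175
```

```bash
python3 - <<'E'
from plant import robot
from plan import *
s=robot.read_state();p,f,t=pose(s);print(p,f,t,s["opening"],s["force"],s["t"])
c=np.array([.5564,-.2219]);d=p[:2]-c;print(np.hypot(*d),np.arctan2(d[1],d[0])+.1068-np.pi)
# current collar angle
th0=np.arctan2(d[1],d[0])+.1068-np.pi; th0=(th0+np.pi)%(2*np.pi)-np.pi
n=36; dt=(1.75-th0)/n
path=[]
for i in range(1,n+1):
    a=th0+dt*i-.1068+np.pi; path.append((c[0]+.078*np.cos(a),c[1]+.078*np.sin(a),p[2],f+dt*i,1))
print(th0,dt);plan(p,f,path,1)
E
```

```text
[ 0.47942137 -0.21265839  0.07560049] -1.6909256968288116 0.011377361008247678 0.01752886394714692 [-0.37032508 -0.69619205 -1.27871854] 5.8167
0.07753139559807656 -0.012682380979677887
-0.012682380979677887 0.04896339947165772
36 rows; end [ 0.5617 -0.2998  0.0756] 0.0719
1,0.004,0,0,-2.8, 1,0.004,0,0,-2.8, 1,0.003,0,0,-2.8, 1,0.004,0,0,-2.8, 1,0.004,0,0,-2.8, 1,0.004,0,0,-2.8, 1,0.004,0,0,-2.8, 1,0.004,0,0,-2.8, 1,0.003,0,0,-2.8, 1,0.004,-0.001,0,-2.9, 1,0.004,0,0,-2.8, 1,0.004,0,0,-2.8, 1,0.004,0,0,-2.8, 1,0.003,0,0,-2.8, 1,0.004,0,0,-2.8, 1,0.004,0,0,-2.8, 1,0.004,0,0,-2.8, 1,0.004,0,0,-2.8, 1,0.004,0,0,-2.8, 1,0.003,-0.001,0,-2.8

1,0.004,0,0,-2.8, 1,0.004,0,0,-2.8, 1,0.004,0,0,-2.8, 1,0.004,0,0,-2.8, 1,0.003,0,0,-2.8, 1,0.004,0,0,-2.8, 1,0.004,0,0,-2.8, 1,0.004,0,0,-2.9, 1,0.004,0,0,-2.8, 1,0.003,0,0,-2.8, 1,0.004,-0.001,0,-2.8, 1,0.004,0,0,-2.8, 1,0.004,0,0,-2.8, 1,0.004,0,0,-2.8, 1,0.004,0,0,-2.8, 1,0.003,0,0,-2.8
```

jog_arm(commands=[1, 0.004, 0, 0, -2.8, 1, 0.004, 0, 0, -2.8, 1, 0.003, 0, 0, -2.8, 1, 0.004, 0, 0, -2.8, 1, 0.004, 0, 0, -2.8, 1, 0.004, 0, 0, -2.8, 1, 0.004, 0, 0, -2.8, 1, 0.004, 0, 0, -2.8, 1, 0.003, 0, 0, -2.8, 1, 0.004, -0.001, 0, -2.9, 1, 0.004, 0, 0, -2.8, 1, 0.004, 0, 0, -2.8, 1, 0.004, 0, 0, -2.8, 1, 0.003, 0, 0, -2.8, 1, 0.004, 0, 0, -2.8, 1, 0.004, 0, 0, -2.8, 1, 0.004, 0, 0, -2.8, 1, 0.004, 0, 0, -2.8, 1, 0.004, 0, 0, -2.8, 1, 0.003, -0.001, 0, -2.8])

```text
t: 7.48
tool_pos: [0.5053, -0.2804, 0.0756]
orientation: [2.946, -1.091, -0.002]
force: [-4.7, -2.2, 2.3]
opening: 0.0176
```

```bash
cat > col.py <<'E'
from plant import robot
from plan import *
s=robot.read_state();p,f,t=pose(s);print(p,f,t,s["opening"],np.round(s["force"],2),s["t"])
c=np.array([.5564,-.2219]);d=p[:2]-c;th0=np.arctan2(d[1],d[0])+.1068-np.pi; th0=(th0+np.pi)%(2*np.pi)-np.pi
print('r',np.hypot(*d),'th',th0)
E
python3 col.py
```

```text
[ 0.50530373 -0.28035789  0.07560992] -0.7092246561028022 0.07109848595096109 0.01761045369975044 [-4.73 -2.24  2.32] 7.4833
r 0.07764118789496097 th 0.9592934958319708
```

jog_arm(commands=[1, 0.004, 0, 0, -2.8, 1, 0.004, 0, 0, -2.8, 1, 0.004, 0, 0, -2.8, 1, 0.004, 0, 0, -2.8, 1, 0.003, 0, 0, -2.8, 1, 0.004, 0, 0, -2.8, 1, 0.004, 0, 0, -2.8, 1, 0.004, 0, 0, -2.9, 1, 0.004, 0, 0, -2.8, 1, 0.003, 0, 0, -2.8, 1, 0.004, -0.001, 0, -2.8, 1, 0.004, 0, 0, -2.8, 1, 0.004, 0, 0, -2.8, 1, 0.004, 0, 0, -2.8, 1, 0.004, 0, 0, -2.8, 1, 0.003, 0, 0, -2.8, 1, 0, 0, 0, 0, 1, 0, 0, 0, 0])

```text
t: 8.98
tool_pos: [0.5619, -0.2991, 0.0756]
orientation: [-3.139, -0.111, -0.0]
force: [0.0, 3.4, 1.5]
opening: 0.0175
```

```bash
python3 col.py; python3 - <<'E'
from plant import robot
import cv2
for n in("side","top"):
    im=robot.read_camera(n)["img"]; im=im[300:480,300:500] if n=="side" else im[180:350,340:540]
    cv2.imwrite(f"pics/{n}2.png",cv2.resize(im,None,fx=3,fy=3,interpolation=cv2.INTER_CUBIC))
E
```

```text
[ 0.5619225  -0.29912548  0.07557654] 0.07089341547116854 0.04334452707559015 0.01748614677142823 [0.02 3.42 1.5 ] 8.9833
r 0.0774226858749749 th 1.748986233572852
```

View pics/side2.png

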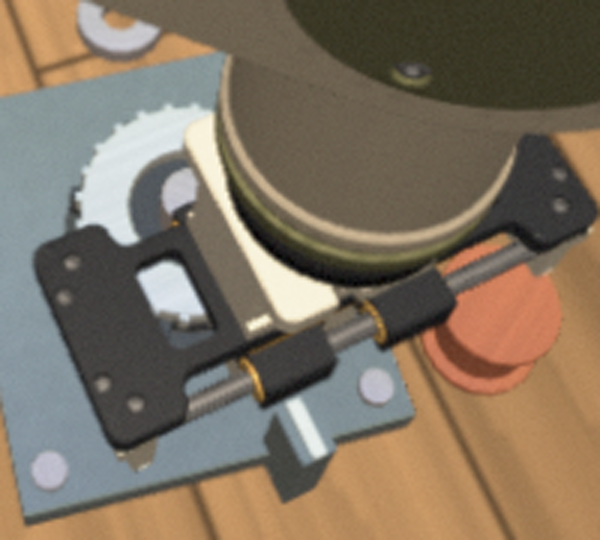

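View pics/top2.png

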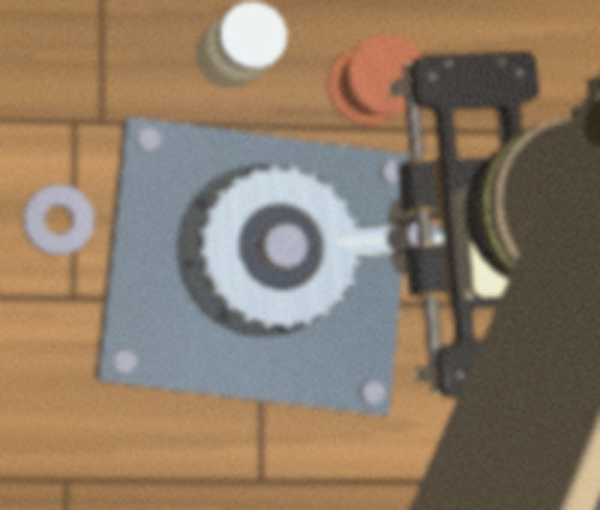

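jog_arm(commands=[0, 0, 0, 0, 0, 0, 0, 0, 0, 0, 0, 0, 0, 0, 0, 0, 0, 0, 0, 0, 0, 0, 0, 0, 0, 0, 0, 0, -0.015, 0, -1, 0, 0, -0.025, 0, -1, 0, 0, -0.03, 0, -1, 0, 0, -0.03, 0, -1, 0, 0, -0.02, 0])

```text
t: 9.92
tool_pos: [0.5625, -0.3003, 0.1991]
orientation: [3.138, 0.113, 0.004]
force: [0.8, -0.2, 0.1]
opening: 0.0685
```

```bash
python3 col.py; python3 - <<'E'
from plan import *
from plant import robot
p,f,t=pose(robot.read_state())
# bar frame
e=np.array([.5955,.1704]);b=-.105;u=np.array([np.cos(b),np.sin(b)])
g=e+u*.022;print('grasp',g)
# jaws along bar y: phi = b+pi/2 or b-pi/2
print(f,b-np.pi/2,b+np.pi/2)
plan(p,f,[(.46,-.05,.24,-.75,14),(g[0],g[1],.15,b-np.pi/2,14)],-1)
E
```

```text
[ 0.56254147 -0.30028126  0.19912398] 0.07171706550738785 0.19061526184696317 0.06851301293886825 [ 0.8  -0.2   0.14] 9.9167
r 0.07862149603025699 th 1.7557904242230364
grasp [0.61737884 0.16809424]
0.07171706550738785 -1.6757963267948965 1.4657963267948966
28 rows; end [0.6177 0.1679 0.1501] -1.6754
-1,-0.006,-0.018,-0.003,3.4, -1,-0.007,-0.018,-0.003,3.3, -1,-0.008,-0.018,-0.003,3.4, -1,-0.009,-0.017,-0.003,3.4, -1,-0.011,-0.016,-0.003,3.3, -1,-0.011,-0.016,-0.003,3.4, -1,-0.012,-0.015,-0.002,3.3, -1,-0.013,-0.015,-0.003,3.4, -1,-0.013,-0.013,-0.003,3.4, -1,-0.015,-0.013,-0.003,3.3, -1,-0.015,-0.012,-0.003,3.4, -1,-0.016,-0.011,-0.003,3.4, -1,-0.016,-0.01,-0.003,3.3, -1,-0.017,-0.009,-0.003,3.4, -1,-0.002,-0.019,0.006,3.8, -1,-0.004,-0.019,0.007,3.8, -1,-0.005,-0.019,0.006,3.8, -1,-0.006,-0.018,0.007,3.8, -1,-0.007,-0.018,0.006,3.7, -1,-0.009,-0.017,0.007,3.8

-1,-0.009,-0.016,0.006,3.8, -1,-0.011,-0.016,0.006,3.8, -1,-0.012,-0.016,0.007,3.8, -1,-0.013,-0.014,0.006,3.8, -1,-0.013,-0.014,0.007,3.8, -1,-0.015,-0.012,0.006,3.8, -1,-0.015,-0.012,0.007,3.7, -1,-0.016,-0.011,0.006,3.8
```

jog_arm(commands=[-1, -0.006, -0.018, -0.003, 3.4, -1, -0.007, -0.018, -0.003, 3.3, -1, -0.008, -0.018, -0.003, 3.4, -1, -0.009, -0.017, -0.003, 3.4, -1, -0.011, -0.016, -0.003, 3.3, -1, -0.011, -0.016, -0.003, 3.4, -1, -0.012, -0.015, -0.002, 3.3, -1, -0.013, -0.015, -0.003, 3.4, -1, -0.013, -0.013, -0.003, 3.4, -1, -0.015, -0.013, -0.003, 3.3, -1, -0.015, -0.012, -0.003, 3.4, -1, -0.016, -0.011, -0.003, 3.4, -1, -0.016, -0.01, -0.003, 3.3, -1, -0.017, -0.009, -0.003, 3.4, -1, -0.002, -0.019, 0.006, 3.8, -1, -0.004, -0.019, 0.007, 3.8, -1, -0.005, -0.019, 0.006, 3.8, -1, -0.006, -0.018, 0.007, 3.8, -1, -0.007, -0.018, 0.006, 3.7, -1, -0.009, -0.017, 0.007, 3.8])

```text
t: 11.58
tool_pos: [0.5274, 0.0447, 0.1976]
orientation: [-2.636, 1.708, -0.001]
force: [0.4, -0.7, 0.2]
opening: 0.0933
```

```bash
python3 - <<'E'
from plant import robot
import cv2
for n in("side","top"):
    im=robot.read_camera(n)["img"]; cv2.imwrite(f"pics/{n}3f.png",im);im=im[300:480,270:470] if n=="side" else im[180:350,340:540]
    cv2.imwrite(f"pics/{n}3.png",cv2.resize(im,None,fx=3,fy=3,interpolation=cv2.INTER_CUBIC))
E
```

```text
(no output)
```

View pics/side3.png

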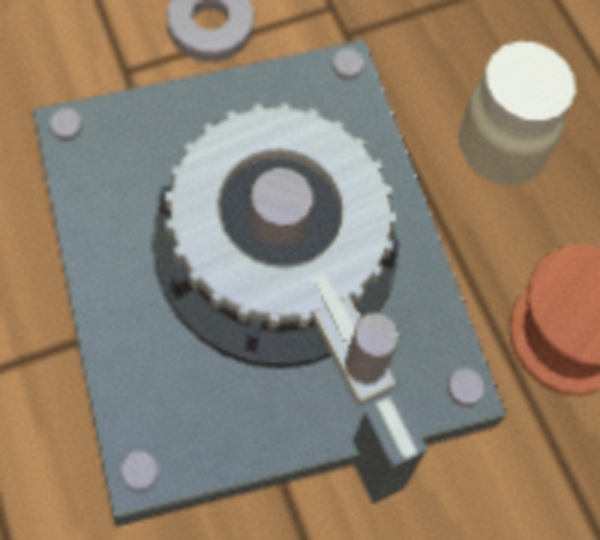

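View pics/top3.png

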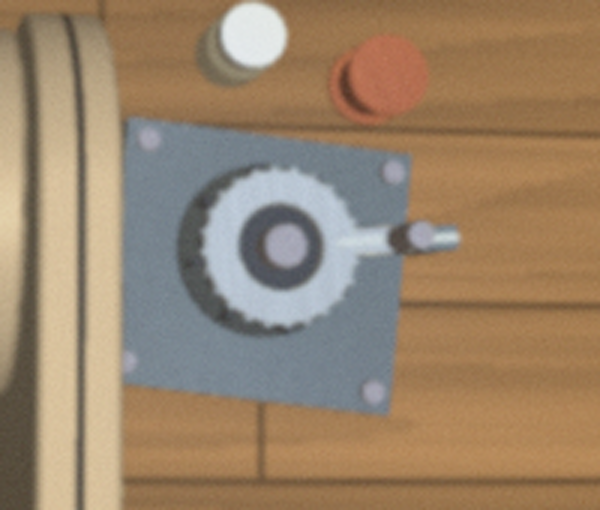

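```bash
python3 - <<'E'
from h import *
c=np.array([.5564,-.2219])
S=lambda a,b:(270+(a-1)/3,300+(b-1)/3)
T=lambda a,b:(340+(a-1)/3,180+(b-1)/3)
def A(n,uv,z):
    d=atz(n,*uv,z)[:2]-c; return round((np.arctan2(d[1],d[0])+.1068-np.pi+2*np.pi)%(2*np.pi),3),round(np.hypot(*d),4)
for nm,n,uv,z in [("post",'side',S(376,332),.105),("post",'top',T(421,235),.105),("lever line in",'side',S(322,280),.066),("lever line mid",'side',S(348,328),.066),("lever tip",'side',S(376,391),.066),
 ("mark mid",'side',S(398,428),.066),("mark in",'side',S(385,402),.066),("mark out",'side',S(411,455),.066),("mark",'top',T(447,237),.066),("lever in",'top',T(338,242),.066),("lever mid",'top',T(375,240),.066)]:
    print(nm,n,A(n,uv,z))
E
```

```text
post side (np.float64(1.755), np.float64(0.0776))
post top (np.float64(1.756), np.float64(0.0775))
lever line in side (np.float64(1.778), np.float64(0.0381))
lever line mid side (np.float64(1.772), np.float64(0.0614))
lever tip side (np.float64(1.743), np.float64(0.0895))
mark mid side (np.float64(1.753), np.float64(0.1063))
mark in side (np.float64(1.756), np.float64(0.095))
mark out side (np.float64(1.749), np.float64(0.1178))
mark top (np.float64(1.751), np.float64(0.1113))
lever in top (np.float64(1.776), np.float64(0.0381))
lever mid top (np.float64(1.764), np.float64(0.0628))
```

jog_arm(commands=[-1, -0.009, -0.016, 0.006, 3.8, -1, -0.011, -0.016, 0.006, 3.8, -1, -0.012, -0.016, 0.007, 3.8, -1, -0.013, -0.014, 0.006, 3.8, -1, -0.013, -0.014, 0.007, 3.8, -1, -0.015, -0.012, 0.006, 3.8, -1, -0.015, -0.012, 0.007, 3.7, -1, -0.016, -0.011, 0.006, 3.8, -1, 0, 0, 0, 0, -1, 0, 0, 0, 0])

```text
t: 12.52
tool_pos: [0.6166, 0.1683, 0.1462]
orientation: [2.105, -2.33, -0.001]
force: [-1.1, -0.5, 0.4]
opening: 0.0929
```

```bash
python3 - <<'E'
from plant import robot
from plan import *
s=robot.read_state();p,f,t=pose(s);print(p,f,t,s["t"],s["q"])
plan(p,f,[(.6174,.1681,.03,-1.676,6),(.6174,.1681,.004,-1.676,3)],-1)
E
```

```text
[0.61656531 0.16829565 0.14622386] -1.6721753116736762 0.07475907910429581 12.5167 [ 1.86496390e-01  2.77586068e-01  1.45397512e+00 -3.87530713e-04
  1.41127891e+00  1.85873389e+00]
9 rows; end [0.6176 0.1682 0.0042] -1.6757
-1,0,0,0.019,0, -1,0,0,0.02,0.1, -1,0,0,0.019,0, -1,0,-0.001,0.019,0, -1,0,0,0.02,0.1, -1,0,0,0.019,0, -1,0,0,0.009,0, -1,0,0,0.008,0, -1,0,0,0.009,0
```

jog_arm(commands=[-1, 0, 0, 0.019, 0, -1, 0, 0, 0.02, 0.1, -1, 0, 0, 0.019, 0, -1, 0, -0.001, 0.019, 0, -1, 0, 0, 0.02, 0.1, -1, 0, 0, 0.019, 0, -1, 0, 0, 0, 0, -1, 0, 0, 0, 0, -1, 0, 0, 0, 0, -1, 0, 0, 0, 0])

```text
t: 13.35
tool_pos: [0.6193, 0.1683, 0.0331]
orientation: [-2.097, 2.336, -0.003]
force: [0.8, 0.5, -0.3]
opening: 0.0931
```

```bash
python3 - <<'E'
from plant import robot
from plan import *
import cv2
s=robot.read_state();p,f,t=pose(s);print(p,f,t,s["t"],s["dq"])
for n in("side","top"):
    im=robot.read_camera(n)["img"]; im=im[90:290,230:500] if n=="side" else im[50:300,130:380]
    cv2.imwrite(f"pics/{n}4.png",cv2.resize(im,None,fx=2.4,fy=2.4,interpolation=cv2.INTER_CUBIC))
p,f,t=pose(robot.read_state());print(p)
E
```

```text
[0.6193285  0.1683483  0.03308714] -1.6783098439223958 0.1903406002708023 13.35 [ 0.00569849  0.00289704 -0.00377668  0.00141947 -0.00428863  0.00412087]
[0.61913011 0.16854855 0.03267075]
```

View pics/side4.png

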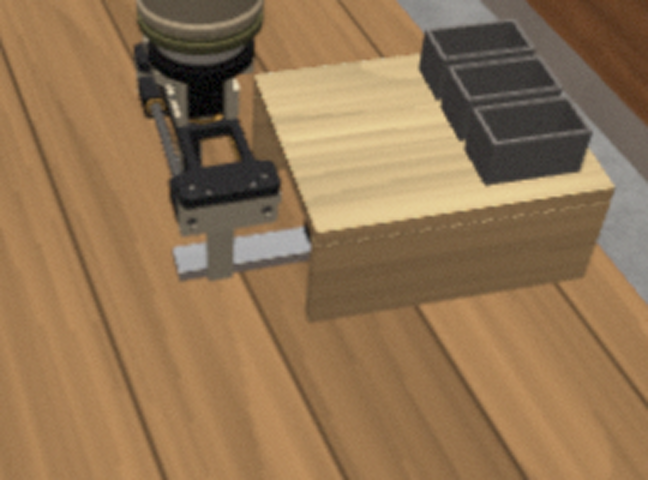

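View pics/top4.png

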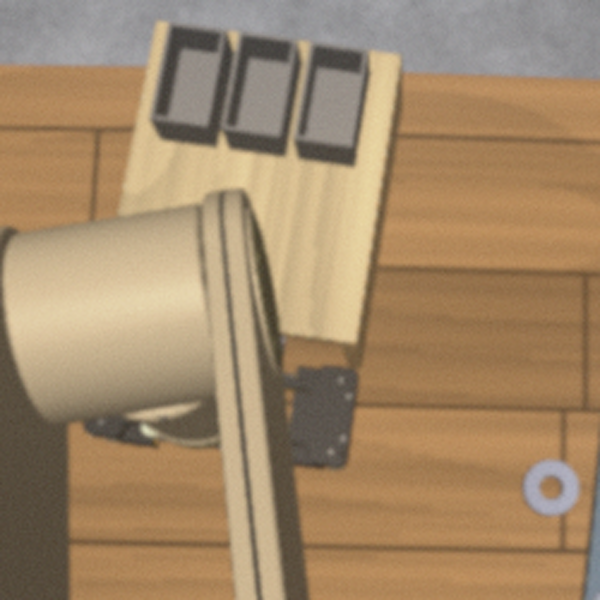

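jog_arm(commands=[-1, 0, 0.001, 0.01, 0, -1, 0, 0, 0.01, 0, 0.3, 0, 0, 0.008, 0, 0.3, 0, 0, 0, 0, 0.3, 0, 0, 0, 0, 0.3, 0, 0, 0, 0], grip_force=20)

```text
t: 13.95
tool_pos: [0.6162, 0.1685, 0.0016]
orientation: [2.098, -2.337, -0.001]
force: [0.1, -0.3, -0.8]
opening: 0.0707
```

```bash
cat > st.py <<'E'
from plant import robot
from plan import *
s=robot.read_state();p,f,t=pose(s);print(np.round(p,4),round(f,4),t,s["opening"],np.round(s["force"],2),s["t"])
E
python3 st.py
```

```text
[0.6162 0.1685 0.0016] -1.6785 0.09083582828218008 0.07074011554972211 [ 0.13 -0.3  -0.84] 13.95
```

jog_arm(commands=[1, 0, 0, -0.002, 0, 1, 0, 0, 0, 0, 1, 0, 0, 0, 0, 1, 0, 0, 0, 0, 1, 0, 0, 0, 0, 1, 0, 0, 0, 0, 1, 0, 0, 0, 0, 1, 0, 0, 0, 0, 1, 0, 0, 0, 0, 1, 0, 0, 0, 0])

```text
t: 14.78
tool_pos: [0.6168, 0.1685, 0.0047]
orientation: [2.098, -2.338, 0.0]
force: [-0.1, -0.5, 2.0]
opening: 0.0297
```

```bash
python3 st.py; python3 - <<'E'
from plant import robot
from plan import *
p,f,t=pose(robot.read_state())
b=-.115
plan(p,f,[(p[0]-.2*np.cos(b),p[1]-.2*np.sin(b),p[2],f,20)],1)
E
```

```text
[0.6168 0.1685 0.0047] -1.6787 0.01007224898803306 0.029664886199918243 [-0.06 -0.46  1.97] 14.7833
20 rows; end [0.4181 0.191  0.0047] -1.6787
1,0,0.01,0,0, 1,0,0.01,0,0, 1,0,0.01,0,0, 1,0,0.01,0,0, 1,0,0.01,0,0, 1,0,0.01,0,0, 1,0,0.01,0,0, 1,-0.001,0.01,0,0, 1,0,0.01,0,0, 1,0,0.01,0,0, 1,0,0.01,0,0, 1,0,0.01,0,0, 1,0,0.01,0,0, 1,0,0.01,0,0, 1,0,0.01,0,0, 1,0,0.01,0,0, 1,0,0.01,0,0, 1,0,0.01,0,0, 1,0,0.01,0,0, 1,0,0.01,0,0
```

jog_arm(commands=[1, 0, 0.004, 0, 0, 1, 0, 0.008, 0, 0, 1, 0, 0.01, 0, 0, 1, 0, 0.01, 0, 0, 1, 0, 0.01, 0, 0, 1, 0, 0.01, 0, 0, 1, 0, 0.01, 0, 0, 1, 0, 0.01, 0, 0])

```text
t: 15.45
tool_pos: [0.5445, 0.1765, 0.0047]
orientation: [-2.098, 2.337, -0.0]
force: [2.6, -0.1, -0.5]
opening: 0.0298
```

```bash
python3 st.py
```

```text
[0.5445 0.1765 0.0047] -1.6784 0.036543006931808356 0.02982196348757535 [ 2.58 -0.08 -0.52] 15.45
```

Pull force 2.6 N, as expected from friction. Continue.

jog_arm(commands=[1, 0, 0.01, 0, 0, 1, 0, 0.01, 0, 0, 1, 0, 0.01, 0, 0, 1, 0, 0.01, 0, 0, 1, 0, 0.01, 0, 0, 1, 0, 0.01, 0, 0, 1, 0, 0.01, 0, 0, 1, 0, 0.01, 0, 0, 1, 0, 0.01, 0, 0, 1, 0, 0.01, 0, 0, 1, 0, 0.01, 0, 0, 1, 0, 0.01, 0, 0, 1, 0, 0.006, 0, 0, 1, 0, 0.002, 0, 0, 1, 0, 0, 0, 0, 1, 0, 0, 0, 0])

```text
t: 16.78
tool_pos: [0.4169, 0.1902, 0.0046]
orientation: [2.097, -2.337, -0.003]
force: [-6.8, 1.3, 7.0]
opening: 0.0295
```

```bash
python3 st.py;python3 - <<'E'
from plant import robot
import cv2
for n in("side","top"):
    im=robot.read_camera(n)["img"]; im=im[40:290,180:500] if n=="side" else im[50:350,130:430]
    cv2.imwrite(f"pics/{n}5.png",cv2.resize(im,None,fx=2,fy=2,interpolation=cv2.INTER_CUBIC))
E
```

```text
[0.4169 0.1902 0.0046] -1.6786 0.14094827348906178 0.029539224512759057 [-6.81  1.3   7.  ] 16.7833
```

View pics/side5.png

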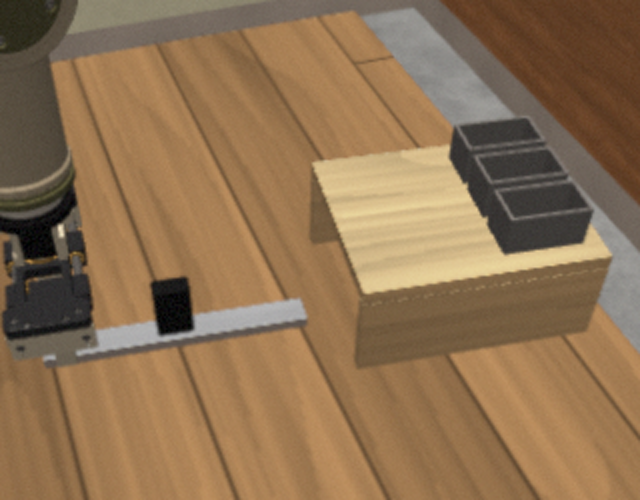

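View pics/top5.png

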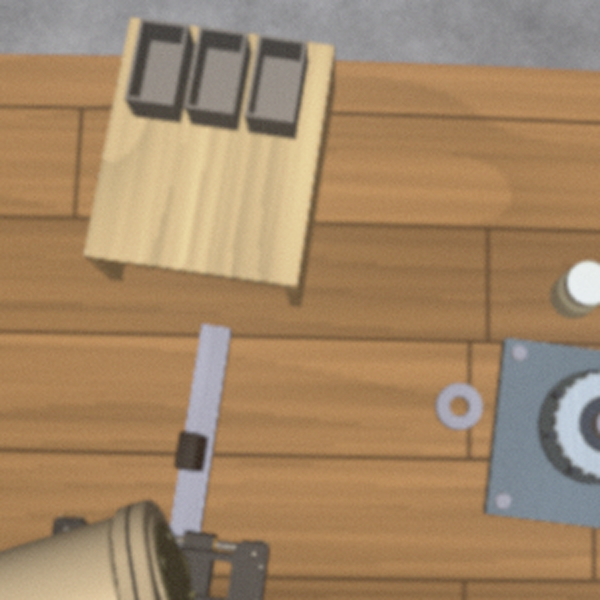

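jog_arm(commands=[-1, 0, 0, 0, 0, -1, 0, 0, 0, 0, -1, 0, 0, 0, 0, -1, 0, 0, 0, 0, -1, 0, 0, -0.005, 0, -1, 0, 0, -0.02, 0, -1, 0, 0, -0.03, 0, -1, 0, 0, -0.035, 0, -1, 0, 0, -0.035, 0, -1, 0, 0, -0.02, 0, -1, 0, 0, 0, 0, -1, 0, 0, 0, 0])

```text
t: 17.88
tool_pos: [0.4192, 0.1905, 0.1515]
orientation: [-2.096, 2.335, -0.002]
force: [0.8, 1.5, -1.5]
opening: 0.0927
```

```bash
python3 st.py;python3 - <<'E'
from plant import robot
import cv2
for n in("side","top"):
    pic=robot.read_camera(n);im=pic["img"];cv2.imwrite(f"pics/{n}6f.png",im)
    print([(a['score'],a['position'][1]*640,a['position'][0]*480) for a in robot.pinpoint("handle_top",pic)[:2]])
    im=im[150:250,180:340] if n=="side" else im[190:340,170:320]
    cv2.imwrite(f"pics/{n}6.png",cv2.resize(im,None,fx=4,fy=4,interpolation=cv2.INTER_CUBIC))
E
```

```text
[0.4192 0.1905 0.1515] -1.6786 0.21722821220949393 0.09274740532565083 [ 0.8   1.46 -1.53] 17.8833
[(0.83, 261.184, 185.088)]
[(0.78, 221.696, 277.296)]
```

View pics/side6.png

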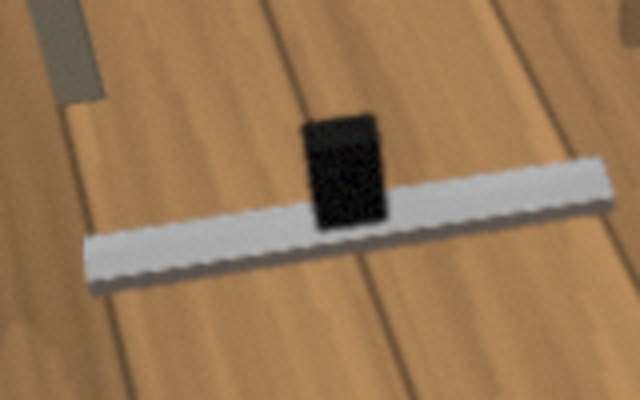

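View pics/top6.png

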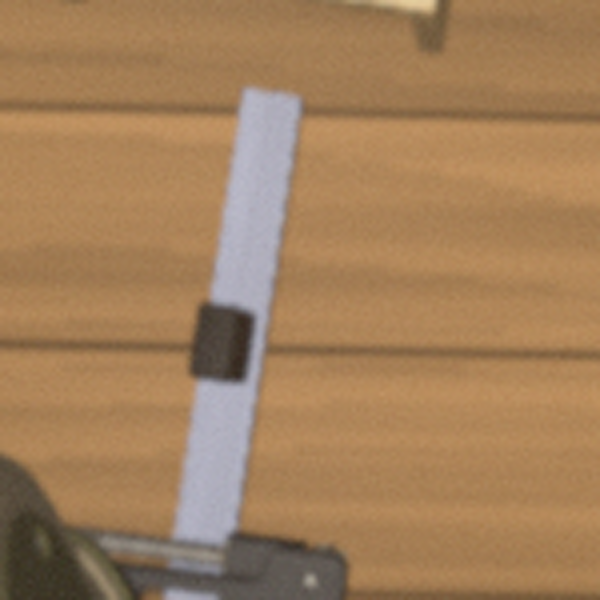

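```bash
cat > fitbar.py <<'E'
from h import *
from scipy.optimize import least_squares
T=lambda a,b:(170+(a-1.5)/4,190+(b-1.5)/4)
S=lambda a,b:(180+(a-1.5)/4,150+(b-1.5)/4)
pts=[("side",S(85,238),(-.13,.015,.012)),("side",S(90,281),(-.13,-.015,.012)),("side",S(602,157),(.13,.015,.012)),("side",S(612,200),(.13,-.015,.012)),
("top",T(244,88),(.13,.015,.012)),("top",T(302,96),(.13,-.015,.012)),("side",(261.2,185.1),(0,0,.07)),("top",(221.7,277.3),(0,0,.07))]
f=lambda x:np.concatenate([proj(n,tf(*x,o))[0]-uv for n,uv,o in pts])
r=least_squares(f,[.55,.2,0],loss='soft_l1');print(np.round(r.x,4),np.round(r.fun.reshape(-1,2),1).tolist())
E
python3 fitbar.py
python3 - <<'E'
import numpy as np
p=np.array([.4172,.1905]);b=-.108
print(p+(.13-.0215)*np.array([np.cos(b),np.sin(b)]))
E
```

```text
[ 0.5231  0.1784 -0.122 ] [[-0.7, -0.2], [-1.3, 0.1], [-0.4, 0.1], [0.5, -0.5], [0.0, 0.5], [0.1, 0.5], [3.0, -2.9], [1.1, -1.8]]
[0.52506784 0.17880477]
```

```bash
python3 st.py; python3 - <<'E'
from plant import robot
from plan import *
p,f,t=pose(robot.read_state())
plan(p,f,[(.5235,.1785,.125,-.118,15)],-1)
E
```

```text
[0.4169 0.1897 0.1479] -1.6787 0.17485500370694473 0.09257409895765892 [ 0.81 -0.28 -0.63] 18.0833
15 rows; end [0.5234 0.1781 0.1249] -0.1183
-1,0,-0.007,0.002,-6, -1,0.001,-0.007,0.001,-5.9, -1,0.001,-0.007,0.002,-6, -1,0.002,-0.007,0.001,-5.9, -1,0.003,-0.007,0.002,-6, -1,0.004,-0.006,0.001,-6, -1,0.004,-0.006,0.002,-5.9, -1,0.005,-0.005,0.001,-6, -1,0.005,-0.005,0.002,-6, -1,0.006,-0.004,0.001,-5.9, -1,0.006,-0.004,0.002,-6, -1,0.006,-0.003,0.001,-5.9, -1,0.007,-0.002,0.002,-6, -1,0.007,-0.002,0.001,-6, -1,0.007,0,0.002,-5.9
```

jog_arm(commands=[-1, 0, -0.007, 0.002, -6, -1, 0.001, -0.007, 0.001, -5.9, -1, 0.001, -0.007, 0.002, -6, -1, 0.002, -0.007, 0.001, -5.9, -1, 0.003, -0.007, 0.002, -6, -1, 0.004, -0.006, 0.001, -6, -1, 0.004, -0.006, 0.002, -5.9, -1, 0.005, -0.005, 0.001, -6, -1, 0.005, -0.005, 0.002, -6, -1, 0.006, -0.004, 0.001, -5.9, -1, 0.006, -0.004, 0.002, -6, -1, 0.006, -0.003, 0.001, -5.9, -1, 0.007, -0.002, 0.002, -6, -1, 0.007, -0.002, 0.001, -6, -1, 0.007, 0, 0.002, -5.9, -1, 0, 0, 0, 0, -1, 0, 0, 0, 0, -1, 0, 0, 0, 0, -1, 0, 0, 0, 0, -1, 0, 0, 0, 0])

```text
t: 19.75
tool_pos: [0.5242, 0.1786, 0.1266]
orientation: [3.136, -0.188, -0.0]
force: [-0.5, -0.1, 0.4]
opening: 0.093
```

```bash
python3 st.py;python3 - <<'E'
from plant import robot
import cv2
for n in("side","top"):
    pic=robot.read_camera(n);im=pic["img"]
    im=im[80:250,180:400] if n=="side" else im[150:340,130:380]
    cv2.imwrite(f"pics/{n}7.png",cv2.resize(im,None,fx=3,fy=3,interpolation=cv2.INTER_CUBIC))
E
python3 st.py; python3 - <<'E'
from plant import robot
from plan import *
p,f,t=pose(robot.read_state())
plan(p,f,[(.5235,.1785,.031,-.119,7)],-1)
E
```

```text
[0.5242 0.1786 0.1266] -0.1197 0.012116517409082294 0.09300433707322513 [-0.52 -0.09  0.37] 19.75
[0.5243 0.1786 0.1267] -0.119 0.009107264403459766 0.0931869118034265 [0.75 0.78 0.03] 19.85
7 rows; end [0.5233 0.1787 0.0307] -0.119
-1,0,0,0.014,0, -1,0,0,0.013,0, -1,0,0,0.014,0, -1,0,0,0.014,0, -1,-0.001,0,0.013,0, -1,0,0,0.014,0, -1,0,0,0.014,0
```

View pics/side7.png

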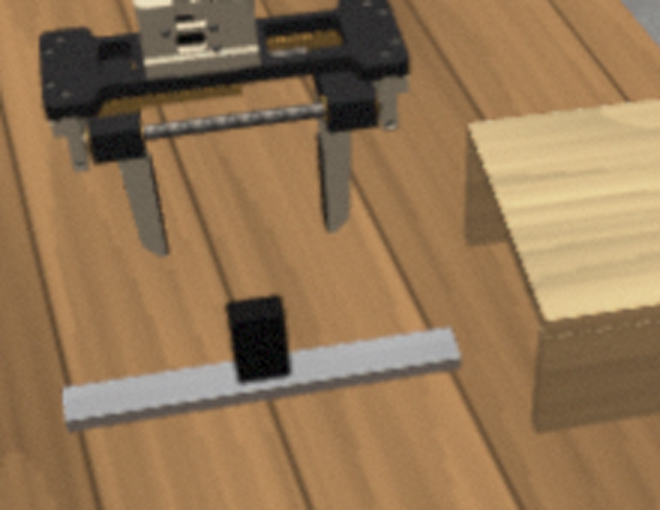

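View pics/top7.png

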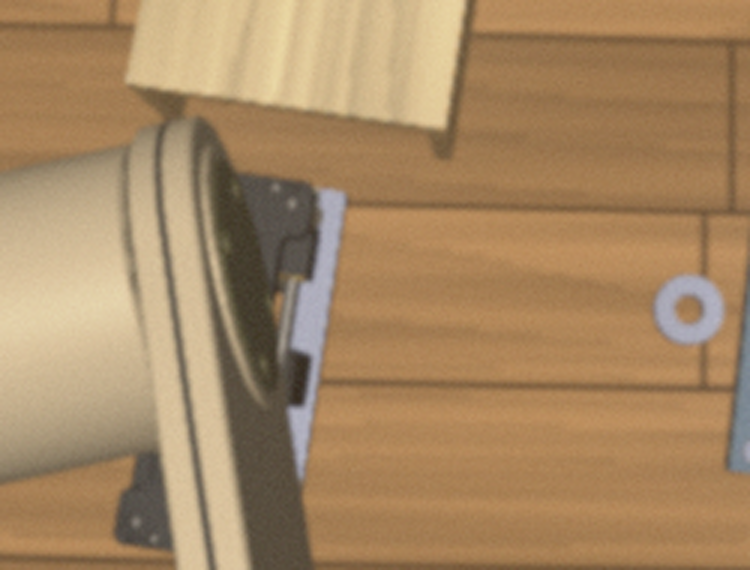

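jog_arm(commands=[-1, 0, 0, 0.014, 0, -1, 0, 0, 0.013, 0, -1, 0, 0, 0.014, 0, -1, 0, 0, 0.014, 0, -1, -0.001, 0, 0.013, 0, -1, 0, 0, 0.014, 0, -1, 0, 0, 0.014, 0, 0.1, 0, 0, 0, 0, 0.1, 0, 0, 0, 0, 0.1, 0, 0, 0, 0], grip_force=30)

```text
t: 20.68
tool_pos: [0.5237, 0.1787, 0.031]
orientation: [-3.136, 0.186, -0.0]
force: [-0.6, -0.6, -0.1]
opening: 0.0773
```

jog_arm(commands=[1, 0, 0, 0, 0, 1, 0, 0, 0, 0, 1, 0, 0, 0, 0, 1, 0, 0, 0, 0, 1, 0, 0, 0, 0, 1, 0, 0, 0, 0, 1, 0, 0, 0, 0, 1, 0, 0, 0, 0, 1, 0, 0, 0, 0])

```text
t: 21.43
tool_pos: [0.5235, 0.1786, 0.0308]
orientation: [-3.136, 0.186, 0.0]
force: [-1.0, 0.0, 1.8]
opening: 0.0361
```

```bash
python3 st.py;python3 - <<'E'
from plant import robot
import cv2
for n in("side","top"):
    pic=robot.read_camera(n);im=pic["img"]
    im=im[80:250,180:400] if n=="side" else im[150:340,130:380]
    cv2.imwrite(f"pics/{n}8.png",cv2.resize(im,None,fx=3,fy=3,interpolation=cv2.INTER_CUBIC))
E
```

```text
[0.5235 0.1786 0.0308] -0.1183 0.002820000266424059 0.03607167034449995 [-0.97  0.02  1.82] 21.4333
```

View pics/side8.png

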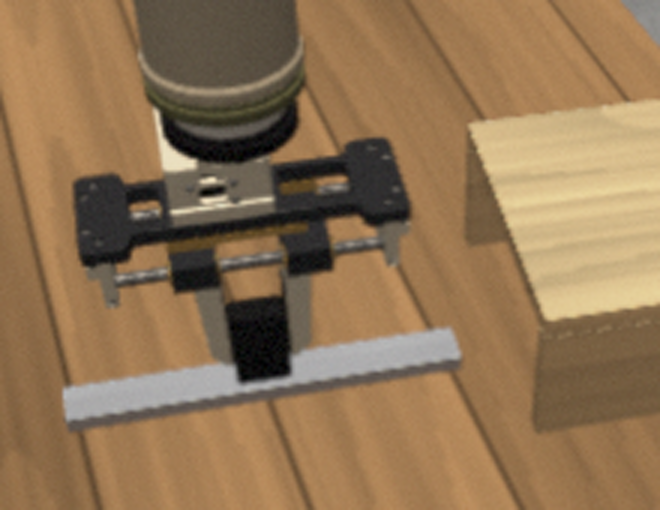

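```bash
python3 - <<'E'
from plant import robot
from plan import *
p,f,t=pose(robot.read_state())
plan(p,f,[(p[0],p[1],.16,f,8),(.4341,-.2088,.16,-.1068-np.pi/2,24)],1)
E
```

```text
32 rows; end [ 0.4341 -0.209   0.1598] -1.6768
1,0,0,-0.016,0, 1,0,0,-0.016,0, 1,0,0,-0.016,0, 1,0,0,-0.017,0, 1,0,0,-0.016,0, 1,0,0,-0.016,0, 1,0,0,-0.016,0, 1,0,0,-0.016,0, 1,-0.002,0.016,0,3.7, 1,0,0.017,0,3.7, 1,0,0.017,0,3.8, 1,0.001,0.016,0,3.7, 1,0.003,0.016,0,3.7, 1,0.003,0.017,0,3.7, 1,0.005,0.016,0,3.8, 1,0.006,0.015,0,3.7, 1,0.006,0.015,0,3.7, 1,0.008,0.015,0,3.7, 1,0.008,0.014,0,3.7, 1,0.01,0.014,0,3.8

1,0.01,0.013,0,3.7, 1,0.011,0.012,0,3.7, 1,0.012,0.012,0,3.7, 1,0.013,0.01,0,3.8, 1,0.013,0.01,0,3.7, 1,0.014,0.009,0,3.7, 1,0.014,0.008,0,3.7, 1,0.015,0.008,0,3.8, 1,0.016,0.006,0,3.7, 1,0.015,0.005,0,3.7, 1,0.017,0.004,0,3.7, 1,0.016,0.003,0,3.7
```

jog_arm(commands=[1, 0, 0, -0.006, 0, 1, 0, 0, -0.016, 0, 1, 0, 0, -0.016, 0, 1, 0, 0, -0.017, 0, 1, 0, 0, -0.016, 0, 1, 0, 0, -0.016, 0, 1, 0, 0, -0.016, 0, 1, 0, 0, -0.016, 0, 1, 0, 0, -0.01, 0, 1, 0, 0, 0, 0])

```text
t: 22.37
tool_pos: [0.5247, 0.1789, 0.162]
orientation: [-3.135, 0.186, -0.005]
force: [0.4, 0.3, -5.1]
opening: 0.036
```

jog_arm(commands=[1, -0.002, 0.016, 0, 3.7, 1, 0, 0.017, 0, 3.7, 1, 0, 0.017, 0, 3.8, 1, 0.001, 0.016, 0, 3.7, 1, 0.003, 0.016, 0, 3.7, 1, 0.003, 0.017, 0, 3.7, 1, 0.005, 0.016, 0, 3.8, 1, 0.006, 0.015, 0, 3.7, 1, 0.006, 0.015, 0, 3.7, 1, 0.008, 0.015, 0, 3.7, 1, 0.008, 0.014, 0, 3.7, 1, 0.01, 0.014, 0, 3.8])

```text
t: 23.37
tool_pos: [0.4777, -0.0159, 0.158]
orientation: [2.827, -1.368, -0.004]
force: [-0.5, 0.0, -5.5]
opening: 0.0358
```

jog_arm(commands=[1, 0.01, 0.013, 0, 3.7, 1, 0.011, 0.012, 0, 3.7, 1, 0.012, 0.012, 0, 3.7, 1, 0.013, 0.01, 0, 3.8, 1, 0.013, 0.01, 0, 3.7, 1, 0.014, 0.009, 0, 3.7, 1, 0.014, 0.008, 0, 3.7, 1, 0.015, 0.008, 0, 3.8, 1, 0.016, 0.006, 0, 3.7, 1, 0.015, 0.005, 0, 3.7, 1, 0.017, 0.004, 0, 3.7, 1, 0.016, 0.003, 0, 3.7, 1, 0, 0, 0, 0, 1, 0, 0, 0, 0, 1, 0, 0, 0, 0, 1, 0, 0, 0, 0])

```text
t: 24.7
tool_pos: [0.4338, -0.2082, 0.159]
orientation: [2.102, -2.334, -0.002]
force: [-0.7, -0.4, -5.5]
opening: 0.036
```

```bash
python3 st.py;python3 - <<'E'
from plant import robot
import cv2
for n in("side","top"):
    pic=robot.read_camera(n);im=pic["img"]
    im=im[220:480,180:480] if n=="side" else im[150:390,300:580]
    cv2.imwrite(f"pics/{n}9.png",cv2.resize(im,None,fx=2.3,fy=2.3,interpolation=cv2.INTER_CUBIC))
E
python3 st.py
```

```text
[ 0.4338 -0.2082  0.159 ] -1.6754 0.06918733692234662 0.035960540223883286 [-0.74 -0.41 -5.48] 24.7
[ 0.4341 -0.2083  0.1593] -1.6754 0.031679134835460046 0.035677960822116474 [-0.05  0.05 -5.12] 24.8
```

View pics/side9.png

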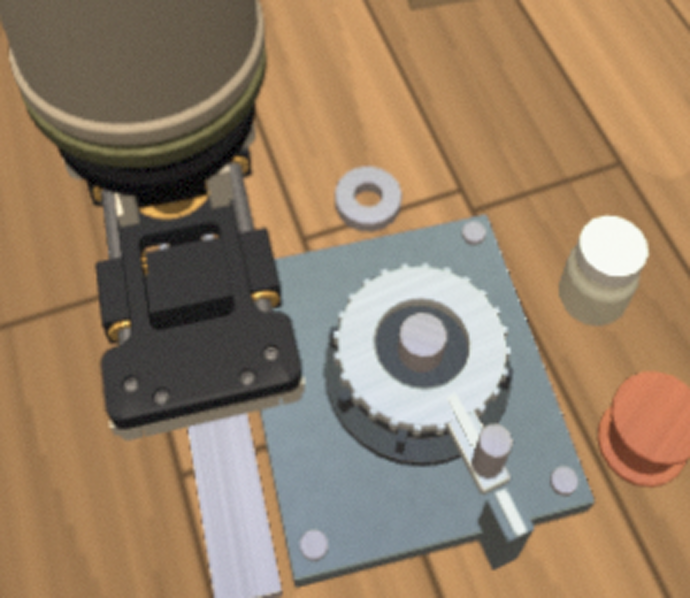

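View pics/top9.png

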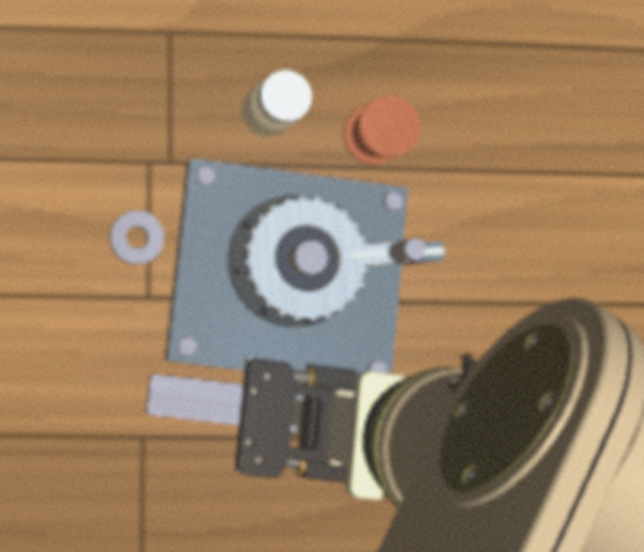

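jog_arm(commands=[1, 0, 0, 0.015, 0, 1, 0, 0, 0.02, 0, 1, 0, 0, 0.02, 0, 1, 0, 0, 0.02, 0, 1, 0, 0, 0.02, 0, 1, 0, 0, 0.015, 0, 1, 0, 0, 0.01, 0, 1, 0, 0, 0.005, 0, 1, 0, 0, 0, 0, 1, 0, 0, 0, 0, 1, 0, 0, 0, 0])

```text
t: 25.72
tool_pos: [0.435, -0.2096, 0.0359]
orientation: [-2.1, 2.335, -0.003]
force: [0.4, -0.3, -4.6]
opening: 0.0359
```

```bash
python3 st.py;python3 - <<'E'
from plant import robot
import cv2
for n in("side","top"):
    pic=robot.read_camera(n);im=pic["img"];cv2.imwrite(f"pics/{n}10f.png",im)
    im=im[280:480,240:480] if n=="side" else im[230:350,340:500]
    cv2.imwrite(f"pics/{n}10.png",cv2.resize(im,None,fx=3,fy=3,interpolation=cv2.INTER_CUBIC))
E
python3 st.py
```

```text
[ 0.435  -0.2096  0.0359] -1.6766 0.11928734880693274 0.03591110256634742 [ 0.44 -0.33 -4.63] 25.7167
[ 0.4349 -0.2096  0.0359] -1.6767 0.12354420492677266 0.03587397383986244 [-0.45 -0.2  -5.24] 25.8167
```

View pics/side10.png

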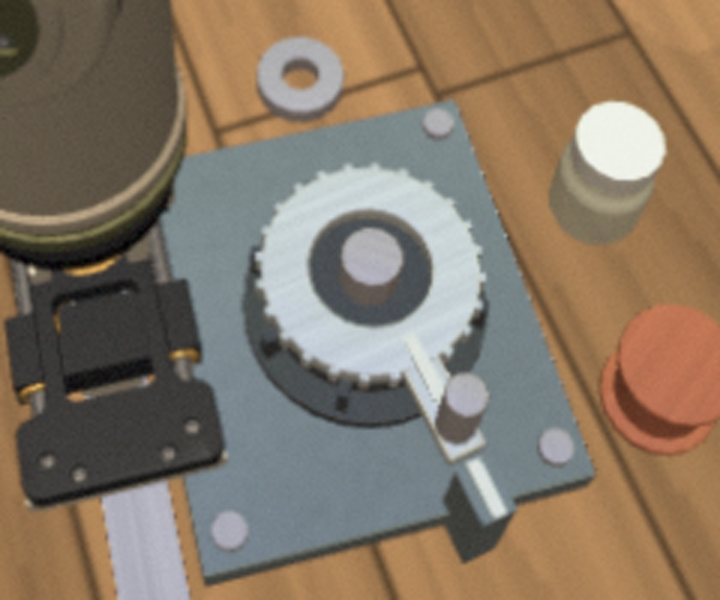

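View pics/top10.png

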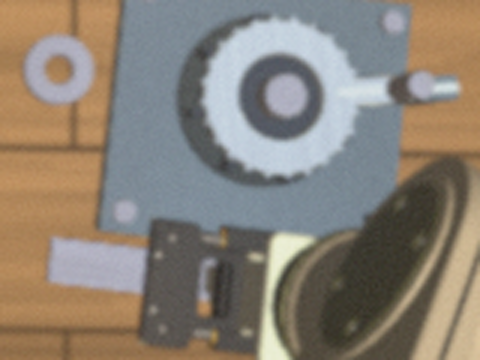

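```bash
python3 - <<'E'
from h import *
T=lambda a,b:(340+(a-1)/3,230+(b-1)/3)
c,s=np.cos(-.1068),np.sin(-.1068)
for uv in [T(50,238),T(46,284),T(145,247),T(140,290)]:
    d=atz('top',*uv,.017)[:2]-[.5564,-.2219];print(np.round([c*d[0]+s*d[1],-s*d[0]+c*d[1]],4))
d=np.array([.4349,-.2096])-[.5564,-.2219];print('tcp',np.round([c*d[0]+s*d[1],-s*d[0]+c*d[1]],4))
E
```

```text
[-0.1081  0.1312]
[-0.1385  0.1303]
[-0.1064  0.0672]
[-0.1351  0.0674]
tcp [-0.1221 -0.0007]
```

jog_arm(commands=[1, 0, 0, 0.002, 0, 1, 0, 0, 0.002, 0, 1, 0, 0, 0, 0, 1, 0, 0, 0, 0, 1, 0, 0, 0, 0])

```text
t: 26.23
tool_pos: [0.4342, -0.2092, 0.0308]
orientation: [-2.1, 2.336, -0.001]
force: [0.5, -0.1, -4.5]
opening: 0.0358
```

```bash
python3 st.py
```

```text
[ 0.4342 -0.2092  0.0308] -1.677 0.02292045649971879 0.035777390728415216 [ 0.53 -0.13 -4.46] 26.2333
```

jog_arm(commands=[1, 0, 0, 0.001, 0, 1, 0, 0, 0, 0, 1, 0, -0.002, 0, 0, 1, 0, -0.002, 0, 0, 1, 0, -0.001, 0, 0, 1, 0, 0, 0, 0, 1, 0, 0, 0, 0, 1, 0, 0, 0, 0])

```text
t: 26.9
tool_pos: [0.4385, -0.2099, 0.0308]
orientation: [2.1, -2.335, -0.001]
force: [-9.2, 1.8, 11.0]
opening: 0.0359
```

```bash
python3 st.py
```

```text
[ 0.4385 -0.2099  0.0308] -1.6766 0.08629524876265764 0.035870022155877326 [-9.15  1.77 10.98] 26.9
```

jog_arm(commands=[1, 0, 0, -0.001, 0, 1, 0, 0, 0, 0, 1, 0, 0, 0, 0, 1, 0, 0, 0, 0])

```text
t: 27.23
tool_pos: [0.439, -0.2096, 0.0307]
orientation: [2.101, -2.336, 0.0]
force: [-1.5, 0.0, -0.6]
opening: 0.036
```

```bash
python3 st.py;python3 - <<'E'
from plant import robot
import cv2
for n in("side","top"):
    pic=robot.read_camera(n);im=pic["img"];cv2.imwrite(f"pics/{n}11f.png",im)
    im=im[400:480,240:340] if n=="side" else im[280:340,340:440]
    cv2.imwrite(f"pics/{n}11.png",cv2.resize(im,None,fx=6,fy=6,interpolation=cv2.INTER_CUBIC))
E
python3 st.py
```

```text
[ 0.439  -0.2096  0.0307] -1.6768 0.005225642317007588 0.03601426046299193 [-1.54  0.01 -0.6 ] 27.2333
[ 0.439  -0.2096  0.0307] -1.6768 0.0046032305717863976 0.03613392148142934 [-2.29  1.2   0.16] 27.3333
```

View pics/side11.png

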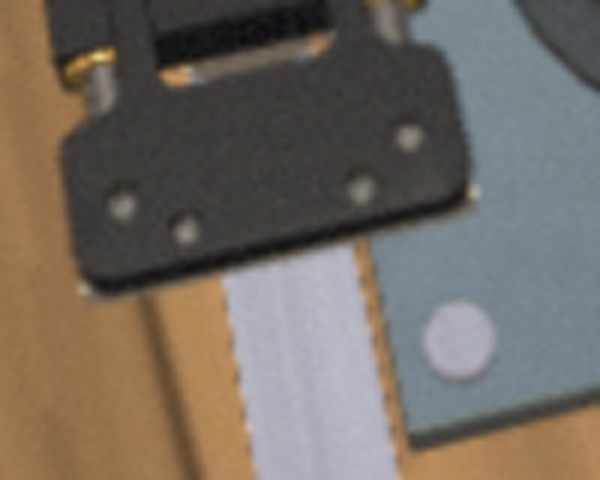

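View pics/top11.png

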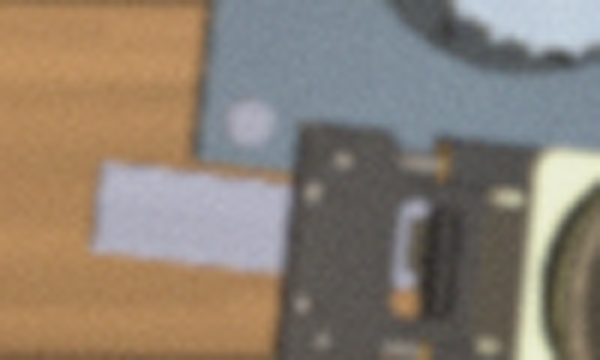

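jog_arm(commands=[1, 0, -0.001, 0, 0, 1, 0, -0.001, 0, 0, 1, 0, 0, 0, 0, 1, 0, 0, 0, 0, 1, 0, 0, 0, 0])

```text
t: 27.75
tool_pos: [0.4407, -0.2098, 0.0307]
orientation: [2.1, -2.336, -0.001]
force: [-4.2, 0.6, 3.7]
opening: 0.036
```

```bash
python3 st.py
```

```text
[ 0.4407 -0.2098  0.0307] -1.6768 0.04438515484654169 0.03597023778821124 [-4.16  0.6   3.73] 27.75
```

jog_arm(commands=[1, 0, -0.001, 0, 0, 1, 0, 0, 0, 0, 1, 0, 0, 0, 0])

```text
t: 28.0
tool_pos: [0.4418, -0.21, 0.0308]
orientation: [2.1, -2.336, -0.0]
force: [-5.0, 0.5, 3.9]
opening: 0.0364
```

```bash
python3 st.py
```

```text
[ 0.4418 -0.21    0.0308] -1.6768 0.026043893155434844 0.036359105599333905 [-5.01  0.5   3.93] 28.0
```

jog_arm(commands=[1, 0, -0.001, 0, 0, 1, 0, 0, 0, 0, 1, 0, 0, 0, 0])

```text
t: 28.25
tool_pos: [0.4423, -0.21, 0.0308]
orientation: [2.1, -2.335, -0.002]
force: [-8.5, 1.1, 8.0]
opening: 0.0361
```

```bash
python3 st.py;python3 - <<'E'
from plant import robot
import cv2
s=robot.read_state();print(s["wrist_torque"])
for n in("side","top"):
    pic=robot.read_camera(n);im=pic["img"];cv2.imwrite(f"pics/{n}12f.png",im)
    im=im[400:480,240:340] if n=="side" else im[280:340,340:440]
    cv2.imwrite(f"pics/{n}12.png",cv2.resize(im,None,fx=6,fy=6,interpolation=cv2.INTER_CUBIC))
E
```

```text
[ 0.4423 -0.21    0.0308] -1.6769 0.09596131665616658 0.036139914846843604 [-8.47  1.07  8.01] 28.25
[ 0.23015958  1.81622755 -0.11650429]
```

View pics/side12.png

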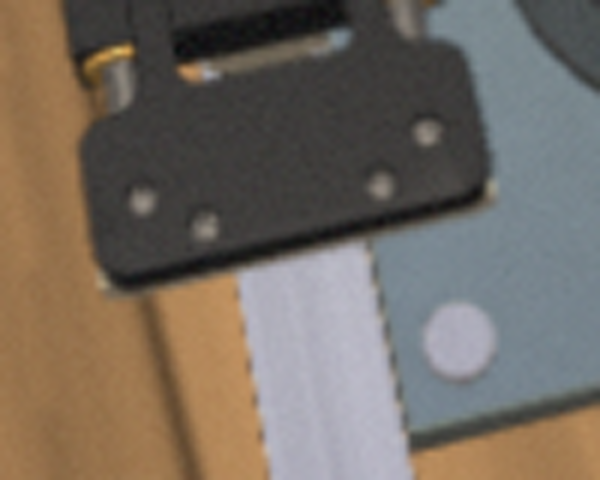

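View pics/top12.png

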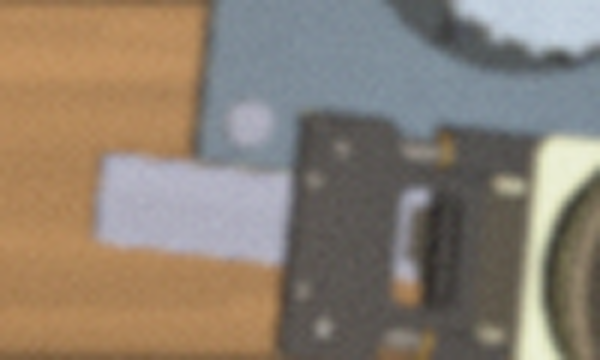

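jog_arm(commands=[1, 0, -0.001, 0, 0, 1, 0, 0, 0, 0, 1, 0, 0, 0, 0])

```text
t: 28.6
tool_pos: [0.4425, -0.21, 0.0308]
orientation: [2.099, -2.335, -0.004]
force: [-12.4, 2.1, 12.1]
opening: 0.0358
```

```bash
python3 st.py
```

```text
[ 0.4425 -0.21    0.0308] -1.6771 0.18902559320894613 0.035828503449526025 [-12.35   2.08  12.06] 28.6
```

jog_arm(commands=[1, 0, 0.001, -0.0005, 0, 1, 0, 0, 0, 0, 1, 0, 0, 0, 0])

```text
t: 28.85
tool_pos: [0.4423, -0.21, 0.0308]
orientation: [2.1, -2.336, -0.002]
force: [-6.5, -0.4, 1.9]
opening: 0.0357
```

```bash
python3 st.py
```

```text
[ 0.4423 -0.21    0.0308] -1.677 0.07686057520214969 0.035743393833148125 [-6.46 -0.39  1.94] 28.85
```

jog_arm(commands=[0.1, 0, 0, 0, 0, 0.1, 0, 0, 0, 0, -0.3, 0, 0, 0, 0, -0.3, 0, 0, 0, 0, -0.3, 0, 0, 0, 0, -0.3, 0, 0, -0.01, 0, -0.3, 0, 0, -0.02, 0, -0.3, 0, 0, -0.03, 0, -0.3, 0, 0, -0.03, 0, -0.3, 0, 0, -0.03, 0, -0.3, 0, 0, -0.03, 0, -0.3, 0, 0, -0.02, 0])

```text
t: 29.85
tool_pos: [0.4439, -0.2105, 0.2055]
orientation: [-2.1, 2.335, -0.006]
force: [0.3, -0.1, 0.6]
opening: 0.0605
```

jog_arm(commands=[-0.3, -0.025, 0, 0, 0, -0.3, -0.025, 0, 0, 0, -0.3, -0.025, 0, 0, 0, -0.3, -0.025, 0, 0, 0, -0.3, -0.025, 0, 0, 0, -0.3, -0.025, 0, 0, 0, -0.3, -0.025, 0, 0, 0, -0.3, -0.025, 0, 0, 0, -0.3, -0.025, 0, 0, 0, -0.3, -0.025, 0, 0, 0, -0.3, -0.025, 0, 0, 0, -0.3, -0.025, 0, 0, 0, -0.3, -0.025, 0, 0, 0, -0.3, -0.025, 0, 0, 0, -0.3, 0, 0, 0, 0, -0.3, 0, 0, 0, 0])

```text
t: 31.18
tool_pos: [0.48, 0.139, 0.2018]
orientation: [-2.103, 2.333, -0.0]
force: [-0.4, 0.3, -0.5]
opening: 0.0605
```

```bash
python3 st.py;python3 - <<'E'
from plant import robot
import cv2
for n in("side","top"):
    pic=robot.read_camera(n);im=pic["img"];cv2.imwrite(f"pics/{n}13f.png",im)
    im=im[280:480,230:470] if n=="side" else im[190:350,330:510]
    cv2.imwrite(f"pics/{n}13.png",cv2.resize(im,None,fx=3,fy=3,interpolation=cv2.INTER_CUBIC) if n=="side" else cv2.resize(im,None,fx=4,fy=4,interpolation=cv2.INTER_CUBIC)[:600])
E
```

```text
[0.48   0.139  0.2018] -1.6743 0.02514897025533117 0.06047273514441168 [-0.39  0.27 -0.49] 31.1833
```

View pics/side13.png

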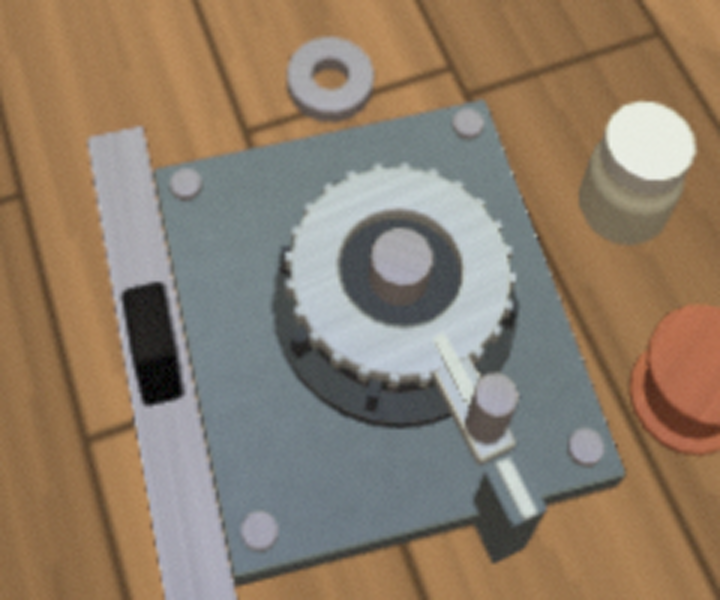

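View pics/top13.png

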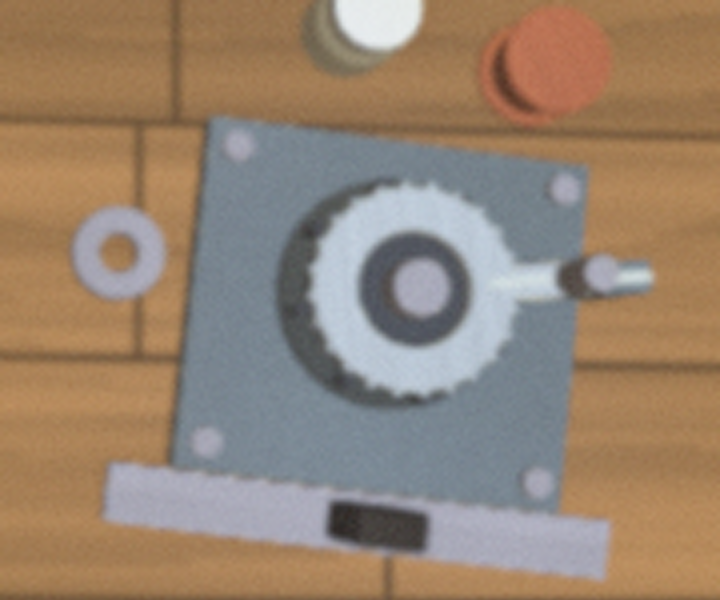

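```bash
python3 - <<'E'
from h import *
from scipy.optimize import least_squares
T=lambda a,b:(330+(a-1.5)/4,190+(b-1.5)/4)
S=lambda a,b:(230+(a-1)/3,280+(b-1)/3)
F=(.5564,-.2219,-.1068)
def infix(P):
    c,s=np.cos(F[2]),np.sin(F[2]);d=P[:2]-np.array(F[:2]);return np.round([c*d[0]+s*d[1],-s*d[0]+c*d[1]],4)
bar=[T(108,463),T(104,521),T(609,520),T(604,580)]
for uv in bar: print('bar',infix(atz('top',*uv,.012)))
for uv in [T(209,118),T(173,467),T(588,168),T(556,514)]: print('plate',infix(atz('top',*uv,.02)))
print('side',infix(atz('side',*S(90,137),.012)),infix(atz('side',*S(141,127),.012)))
print('handle side',infix(atz('side',*S(148,312),.07)),'post',infix(atz('top',*T(602,272),.105)),infix(atz('side',*S(496,391),.105)))
for P in(infix(atz('top',*T(602,272),.105)),infix(atz('side',*S(496,391),.105))): print(np.arctan2(-P[1],-P[0]))
E
```

```text
bar [-0.1009  0.1308]
bar [-0.1298  0.1295]
bar [-0.0996 -0.129 ]
bar [-0.1302 -0.1292]
plate [0.0784 0.1003]
plate [-0.0989  0.0993]
plate [ 0.0784 -0.0989]
plate [-0.0996 -0.0977]
side [-0.1288  0.13  ] [-0.1015  0.1298]
handle side [-0.1152  0.0039] post [ 0.015  -0.0763] [ 0.0144 -0.0759]
1.764913209868525
1.7582912200567888
```

```bash
python3 - <<'E'
import cv2,numpy as np
a=cv2.imread('pics/top0.png').astype(float);b=cv2.imread('pics/top13f.png').astype(float)
for n,(x,y,w,h) in dict(jar=(400,175,45,40),spool=(445,185,45,40),bearing=(343,236,32,32),mark=(470,250,30,20)).items():
    A=a[y:y+h,x:x+w];B=b[y:y+h,x:x+w];g=lambda i:cv2.cvtColor(i.astype(np.float32),cv2.COLOR_BGR2GRAY)
    print(n,abs(A-B).mean(),cv2.phaseCorrelate(g(A),g(B)))
from plant import robot
print(robot.close_job())
E
```

```text
jar 3.03 ((0.6693272046783072, -0.11634059474508263), 0.9098772456910875)
spool 3.0190740740740742 ((0.47944720321024903, 0.1297437076784682), 1.0752188878589206)
bearing 3.2942708333333335 ((0.27950989062031084, 0.31156170540960026), 1.1006929902359843)
mark 11.232777777777779 ((-1.135376214547172, -0.4368931877285238), 0.2827464350064596)
the job is handed in; nothing more can be done
None
```

The job is done and handed in at about 31 s. The collar is on its mark, and the straightedge lies along the front edge of the fixture.

- **Collar:** I gripped the lever post and turned it to the mark. The last pictures put it at 1.758 (side) and 1.765 rad (top). The target is 1.75, and the mark itself measured about 1.752. An earlier check, just after letting go, read 1.755.
- **Drawing out:** I pulled the straightedge about 0.2 m by its bare end, flat on the bench, until the whole bar was in front of the shelf. Then I let go.
- **Placing:** I took it by the block handle, carried it over, set it down and slid it against the plate until the force showed contact, about 12 N at most. Then I released it and moved the arm clear.
- **Fit:** The bar's inner edge measured -99.6 to -101.5 mm in the fixture's frame, where the front edge is at -100 mm. Its ends measured +130 and -129 mm, so it is centred to within about 1 mm.
- **Bystanders:** The jar, spool and bearing matched their first pictures, with apparent shifts under 0.7 pixel, which is image noise. I did not compare the shelf and bins that way.

Two checks disagreed. The handle-finding network was about 4 pixels off in the side view, so I used the bar's corners instead. My quick pick of the handle's top in the last picture read 4 mm along the edge, against about 1 mm from the bar's ends; I took that as a poor pick and went by the ends.

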